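# Weigh out used sampling rods into the sharps box

## Robot

A 6-joint arm with a two-finger parallel gripper is mounted at the origin on the work surface. World frame = base frame: x ahead of the robot, y to its left, z up, the work surface at z = 0. Lengths are in mm, angles in rad, forces in N, time in s.
With the tool pointing down it reaches from about 350 to 775 mm from the base axis. Payload 7.3 kg.
Tool frame: the origin (TCP) lies at the very end of the fingers, on their centre line; the grasp point (between the pads) lies 19 mm behind it; z points along the fingers, y is the line along which they close (so a half turn about z gives the same grasp; the last joint's range is limited). The gripper opens to 92 mm and grips with 3 to 60 N. Pads are 19 mm wide; open, the fingers measure 130 mm over their backs; the gripper's body (75 mm by 190 mm) begins 47 mm behind the grasp point.
Start: joints at [-1.287, 0.342, 1.524, -0, 1.275, -0.146], TCP at [218.786, -477.263, 198.141] pointing down, gripper open.
Joint ranges: [-2.53, 2.53], [-0.77, 2.02], [0.04, 2.7], [-1, 4.14], [0.28, 2.66], [-3.11, 3.11]. Speed limits (rad/s): [2.57, 2.57, 3.14, 3.14, 3.14, 3.14].

## Interface

Orientations are given as [roll, pitch, yaw] about the fixed x, y, z axes, in that order (R = Rz(yaw) Ry(pitch) Rx(roll)).
In Python, from plant import bot gives the robot as it stands.
- The arm moves only by the tool jog_arm, never from a script. Its argument "targets" is a list of rows, each an object with "xyz": the shift along the tool's x, y, z as a fraction of full scale, a list of three; "spin": the turn about the tool's z as a fraction of full scale. In form: [{"xyz": [x, y, z], "spin": spin}, ...]. A call has exactly 10 rows; each row shifts and turns the commanded pose from where the row before left it, along the tool's axes as they then stand; what a row does not reach is not made up. Full scale, the value 1, is 80 mm for a shift and 0.1 rad for a turn. A row lasts 1/8 s, in which the tool goes at most 62.5 mm and 10.7 degrees, less where a joint would pass 70% of its speed; a pose out of reach is approached as far as the arm can. A call with a number of a shift or a turn outside -1 to 1 is refused whole. A call with a gripper value outside its range is refused whole. "gripper" is the opening in per cent of the stroke, from 0 (shut) to 100 (fully open), set as the call begins (left out, the last holds). The fingers move at their own pace and stop on an object; the grip force is fixed at half the most. Time passes only in rows, so rows that do not move let the fingers close, or fill a call up. It gives the time, the measured TCP pose, the force, the opening and the grip force at its end, in the units of the state.
- bot.get_obs(): the state, without advancing time (a new reading comes with each control period).
- bot.capture(name): name is "scene" or "side" or "wrist"; returns the picture (400x640x3 uint8, blue, green, red); there is no depth.
- bot.get_calibration(name): a dict with "vfov" (degrees; the focal length in pixels is half the picture's height over the tangent of half this angle, whatever the lens; pixels are square), "cx", "cy" (the principal point, pixels), "eye" and "rotation" of the camera in the world. Camera axes: x right, y down, z forward; pixel columns grow to the right and rows downward; lengths in mm; the calibration is good to about 2 mm. A picture is of the moment at which its call begins: read the wrist's pose just before it. get_calibration takes no time and is no camera call; for the wrist camera it gives the pose at the moment of the call.
- bot.close_job(): hands the job in; it is judged then, once.
The state is a dict: "time": time; "joint_positions": joint angles; "dq": joint speeds; "tau": joint torques, N m; "tool_pos": TCP position; "tcp_rot": TCP orientation; "contact_force": force on the tool from outside, world axes, zero at the start; "moment": the same for the moment, N m; "grip_width": finger opening in mm; "finger_force": force on a finger pad.
Only numpy, scipy, OpenCV 4.12 (cv2) and the standard library are available. Lean on these libraries where they do the work, as an engineer would, in place of code of your own. Each camera call takes 0.05 s, during which the arm holds its last target. There are 200 camera calls.

## Task

Log today's sharps by weight: first turn the knob on the scale until its pointer points at the green zero mark, and leave it there. Then carry each tray that holds used rods to the yellow box, turn it so the rods line up with the slot in the lid, and tip them all through the slot into the box; the rods are contaminated, so never touch them with the gripper. Set every emptied tray down upright on the white mat again, and leave the bottles, beaker, cap and pipette where they are.

Things in the scene. Friction and masses are not known exactly. Their poses are not given: they have to be found in the camera images.
- zero_knob (a joint): Angle of the scale's black zero knob, rad: 0 when its red pointer points at the thick green zero mark of the white dial; positive is counter-clockwise seen from above. Range -1.8 to 1.8; starts positive. Stays where it is left (friction 0.03 N m).
- knob_grip (a point): Centre of the knob's grip bar, at the height to grip, on the turning axis. The bar is 42 mm long, 14 mm wide and 32 mm tall (down to 24 mm below the point, up to 8 mm above); this point's frame turns with the knob: its x runs along the bar (the red pointer lies towards -x), z up. The dial lies 31 mm below the point; the box's wall is 80 mm from the axis.
- slot (a point): Centre of the slot in the box's red lid, at the lid's top face. Slot is 150 mm long (along this frame's y) and 26 mm wide (x from -13 to +13 mm); z up. A red guard board 4 mm thick, 166 mm long, stands 30 mm high above the lid along the slot's -x edge (x = -13 to -17 mm), so rods are tipped in from the +x side towards -x.
- sharps_box: Yellow sharps box with red slotted lid, fixed on the scale: 120 (x) x 190 (y) x 105 mm; 5 mm walls and lid. Origin: centre of its underside, which is 30 mm above the bench; same axes as slot. The zero knob and dial lie on the scale beyond its +y end (the scale, 30 mm high, spans x +-75, y -115 to +255 mm from this origin).
- mat: White paper mat 340 x 340 x 3 mm fixed on the bench; origin: centre of its underside.
- tray_a: Loose blue tote tray, 0.16 kg. Origin: centre of its underside; z up, y along the rods and the carrying bar, x across. Trough 120 mm long (y); end walls 30 mm high, 128 mm apart outside; back wall 31 mm high at x = +25 to +29 mm. Floor 5 mm high, flat from x = +25 to +3 mm, then a ramp rising at 18 deg to the open pouring lip at x = -36 mm, z = 18 mm. May be empty.
- tray_b: A tray exactly like tray_a, with the same carrying bar and pouring lip at the same places on it (see bar_a, lip_a).
- tray_c: A tray exactly like tray_a, with the same carrying bar and pouring lip at the same places on it (see bar_a, lip_a).
- bar_a (a point): Centre of tray_a's dark steel carrying bar, 63 mm above the tray's underside, over its middle; same axes as the tray. The bar runs along y (120 mm free), is 12 mm wide (x) and 14 mm tall; made to be pinched across x from above, mid-length. The trough's rods lie at least 30 mm below it.
- lip_a (a point): Middle of tray_a's pouring lip (120 mm along y); same axes as the tray. Rods roll out broadside over it, towards -x, when the tray is tipped about y, lip down, by well over 18 deg (35 to 45). The feet end 16 mm behind the lip, the end walls' underside there is 8 mm below it.
- rod_a1: One used sampling rod, orange plastic, a straight solid cylinder 10 mm across and 110 mm long, 20 g; origin at its centre, y along it. Lies in the trough of tray a at the start. Some rods are absent (state None).
- rod_a2: One used sampling rod, orange plastic, a straight solid cylinder 10 mm across and 110 mm long, 20 g; origin at its centre, y along it. Lies in the trough of tray a at the start. Some rods are absent (state None).
- rod_b1: One used sampling rod, orange plastic, a straight solid cylinder 10 mm across and 110 mm long, 20 g; origin at its centre, y along it. Lies in the trough of tray b at the start. Some rods are absent (state None).
- rod_b2: One used sampling rod, orange plastic, a straight solid cylinder 10 mm across and 110 mm long, 20 g; origin at its centre, y along it. Lies in the trough of tray b at the start. Some rods are absent (state None).
- rod_c1: One used sampling rod, orange plastic, a straight solid cylinder 10 mm across and 110 mm long, 20 g; origin at its centre, y along it. Lies in the trough of tray c at the start. Some rods are absent (state None).
- rod_c2: One used sampling rod, orange plastic, a straight solid cylinder 10 mm across and 110 mm long, 20 g; origin at its centre, y along it. Lies in the trough of tray c at the start. Some rods are absent (state None).
- wash_bottle: Bystander: white wash bottle with red cap, 68 mm across, 170 mm tall; origin at centre of underside.
- reagent_bottle: Bystander: amber jar with blue cap, 52 mm across, 110 mm tall; origin at centre of underside.
- beaker: Bystander: white beaker, 56 mm across, 75 mm tall, on a corner of the mat; origin at centre of underside.
- red_cap: Bystander: red screw cap, 34 mm across, 16 mm tall, lying near the mat's corner; origin at centre of underside.
- pipette: Bystander: a grey, blue and white pipette lying on the bench, 230 mm long along its x (from -100 to +130 mm), 22 to 30 mm thick; origin on its axis.
Not all that is in view belongs to the job. What is shaped like the tray_a but pink is not meant.

How it is judged:
By the outcome, as a careful person would: the job done as asked, in the order asked, and still so for the second after the job is handed in, with the robot touching nothing.
Of rod_a1, rod_a2, rod_b1, rod_b2, rod_c1, rod_c2 only 4 to 6 are there at a start; the rules pass over those that are not, and their reading is None.
At some moment in a run one of tray_a, tray_b, tray_c may be knocked a few centimetres aside while the robot is not near it.
It also fails if it takes over 210 s, if anything falls off the work surface, if the arm or the gripper's body presses on something with over 40 N, if the wrist force passes 120 N, or if a joint passes its speed limit or range.

## Working session

There is one attempt and no reset: what is moved stays moved. The work goes in short steps, Python scripts to look and compute and a tool call to move; the robot and the scene stay as the last step left them, time stands still between calls to the robot, and variables do not carry over. Pictures are saved under pics/ and viewed, at most 14 in all, crops included, and the job is handed in when it is done.

Besides the shell and the picture viewer there is one more tool, called after ">>>" as name([rows], argument=value, ...), one row to a line, values as JSON. jog_arm: Moves the arm, as the interface text tells. Shift numbers are shares of 80 mm and turn numbers shares of 0.1 rad, none past 1 either way. Its arguments: {"type":"object","properties":{"targets":{"type":"array","items":{"type":"object","properties":{"xyz":{"type":"array","items":{"type":"number"}},"spin":{"type":"number"}}}},"gripper":{"type":"number"}},"required":["targets"]}

```bash
ls; mkdir -p pics; python3 - <<'E'
from plant import bot
import cv2
print(bot.get_obs())
for n in ("scene","side"):
    c=bot.get_calibration(n); print(n,c)
    cv2.imwrite(f"pics/{n}0.png",bot.capture(n))
E
```

```text
pics
{'time': 0.0, 'joint_positions': array([-1.28698659e+00,  3.42712020e-01,  1.52503628e+00, -8.87183142e-06,
        1.27539693e+00, -1.45969235e-01]), 'dq': array([-3.05345078e-04,  2.31023156e-04, -2.31923837e-03,  2.01505068e-03,
        1.26132435e-03, -8.82811637e-05]), 'tau': array([-1.36007937e-03, -4.31237805e+01, -2.44222873e+01,  7.17601064e-02,
        5.56907896e-02, -1.27827093e-04]), 'tool_pos': array([ 218.65358639, -476.79383611,  197.44383455]), 'tcp_rot': array([-3.14005535e+00, -2.17431250e-04,  4.29781397e-01]), 'contact_force': array([-0.8809939 , -0.32537089, -0.30229774]), 'moment': array([ 0.03579273, -0.03766419, -0.00854455]), 'finger_force': 0.0, 'grip_width': 91.9075314538159}
scene {'vfov': 46.04759470789698, 'cx': 322.7125708906443, 'cy': 200.1881875863901, 'eye': array([1188.8669796 ,  736.34169529, 1072.0400084 ]), 'rotation': array([-2.3887184 ,  0.00596961,  2.37812958])}
side {'vfov': 42.78896892566704, 'cx': 312.2600201160607, 'cy': 198.76981030715194, 'eye': array([ 480.98503515, -935.7141956 ,  781.07009934]), 'rotation': array([-2.13123186,  0.0243633 , -0.11619786])}
```

View pics/scene0.png

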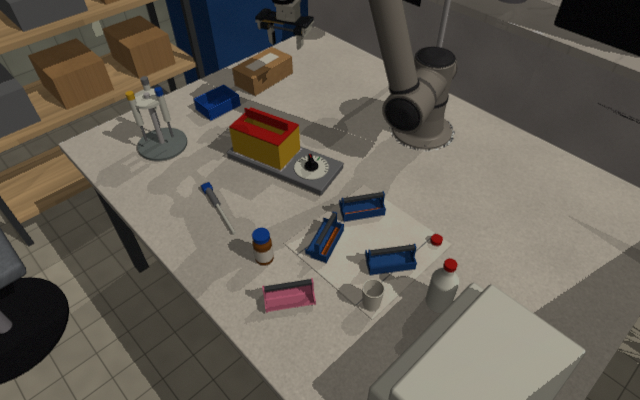

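View pics/side0.png

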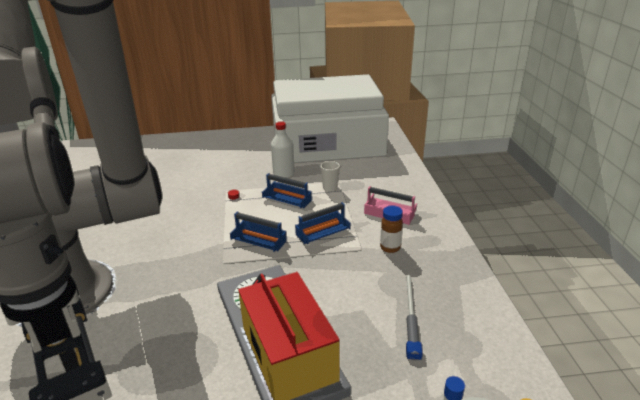

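Scene: knob at about (311,163), box lid around (265,125). The blue trays on the mat are at (362,207), (325,240) and (390,260), and the pink decoy is at (289,296). I'll set up a helper and make coarse estimates.

```bash
cat > h.py <<'E'
import numpy as np, cv2
from scipy.spatial.transform import Rotation as R
from plant import bot
def rot(r): return R.from_euler('xyz',r).as_matrix()
def cal(n):
    c=bot.get_calibration(n); c['f']=200/np.tan(np.radians(c['vfov'])/2); c['M']=rot(c['rotation']); return c
def back(c,u,v,z):
    d=c['M']@np.array([(u-c['cx'])/c['f'],(v-c['cy'])/c['f'],1]); e=np.array(c['eye']); return e+d*(z-e[2])/d[2]
def proj(c,p):
    q=c['M'].T@(np.array(p,float)-c['eye']); return c['f']*q[:2]/q[2]+[c['cx'],c['cy']]
E
python3 - <<'E'
from h import *
s=cal('scene'); t=cal('side'); w=cal('wrist'); print(w)
for k,c,u,v,z in [('knob',s,311,157,69),('lidTL',s,246,112,135),('lidright',s,300,120,135),('lidbl',s,232,122,135),('lidbr',s,271,139,135),
 ('A bar',s,362,198,66),('B bar',s,320,229,66),('C bar',s,391,250,66),('mat',s,287,243,0),('mat',s,390,318,0),('mat',s,450,240,0),
 ('barA?',t,257,221,66),('barB?',t,320,212,66),('barC?',t,289,181,66),
 ('lid',t,241,293,135),('lid',t,247,352,135),('lid',t,338,338,135),('lid',t,307,275,135)]:
    print(k,back(c,u,v,z).round())
# enlarged crops
a=bot.capture('scene'); b=bot.capture('side')
cv2.imwrite('pics/crop1.png',np.hstack([cv2.resize(a[90:210,210:350],None,fx=2.8,fy=2.8,interpolation=2),cv2.resize(a[180:300,280:420],None,fx=2.8,fy=2.8,interpolation=2)]))
E
```

```text
{'vfov': 66.37111520646688, 'cx': 317.84976871243595, 'cy': 198.7585325984046, 'eye': array([ 281.36177336, -449.82335828,  384.09023164]), 'rotation': array([ 2.88186675e+00,  6.30778083e-04, -1.14123275e+00]), 'f': np.float64(305.80024326502127), 'M': array([[ 4.16473986e-01, -8.78587689e-01, -2.33737230e-01],
       [-9.09147414e-01, -4.02652974e-01, -1.06402826e-01],
       [-6.30778041e-04,  2.56815607e-01, -9.66460214e-01]])}
knob [ 439. -109.   69.]
lidTL [ 492. -368.  135.]
lidright [ 392. -211.  135.]
lidbl [ 557. -357.  135.]
lidbr [ 521. -202.  135.]
A bar [452. 125.  66.]
B bar [622. 125.  66.]
C bar [536. 309.  66.]
mat [690.  57.   0.]
mat [659. 419.   0.]
mat [344. 376.   0.]
barA? [448. 117.  66.]
barB? [608. 133.  66.]
barC? [542. 301.  66.]
lid [ 416. -216.  135.]
lid [ 426. -358.  135.]
lid [ 577. -349.  135.]
lid [ 543. -184.  135.]
```

View pics/crop1.png

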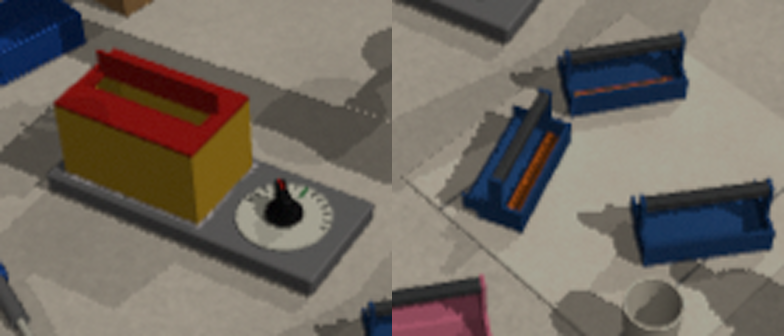

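Guard is on the lid's robot side (-x world), and the knob is towards +y. Next: hover near knob and box.

>>> jog_arm([
  {"xyz":[0.41,-0.26,-0.1],"spin":0},
  {"xyz":[0.41,-0.26,-0.1],"spin":0},
  {"xyz":[0.41,-0.26,-0.1],"spin":0},
  {"xyz":[0.41,-0.26,-0.1],"spin":0},
  {"xyz":[0.41,-0.26,-0.1],"spin":0},
  {"xyz":[0.41,-0.26,-0.1],"spin":0},
  {"xyz":[0.41,-0.26,-0.1],"spin":0},
  {"xyz":[0.41,-0.26,-0.1],"spin":0},
  {"xyz":[0.41,-0.26,0],"spin":0},
  {"xyz":[0,0,0],"spin":0},
], gripper=100)

```text
time: 1.45
tool_pos: [409.9, -182.3, 262.1]
tcp_rot: [-3.141, -0.0, 0.433]
contact_force: [-0.3, 0.5, 0.5]
grip_width: 92.0
finger_force: 0.0
```

```bash
cat > snap.py <<'E'
import sys,pickle
from h import *
n=sys.argv[1]; o=bot.get_obs(); c=cal('wrist'); im=bot.capture('wrist'); cv2.imwrite(f'pics/{n}.png',im); pickle.dump((c,o),open(f'{n}.pkl','wb'))
print(o['tool_pos'].round(1),o['tcp_rot'].round(3),o['joint_positions'].round(2),o['time'])
E
python3 snap.py w1
```

```text
[ 409.9 -182.3  262.1] [-3.141 -0.     0.433] [-0.59  0.15  1.6   0.    1.39  0.55] 1.45
```

View pics/w1.png

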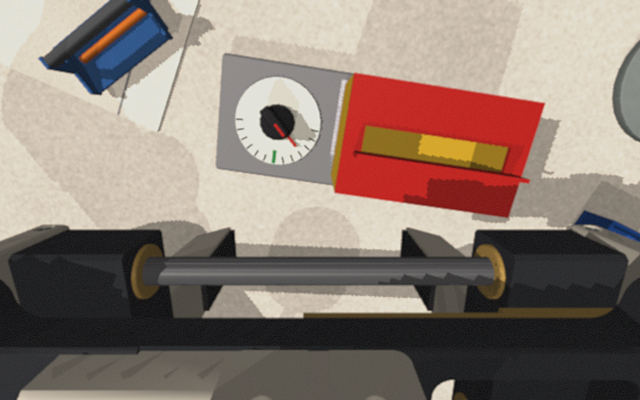

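The wrist view shows the knob centre at (278,122), pointer tip at (294,145) and green mark at (274,157). Lid corners are at (353,73), (545,103), (511,217) and (334,192). Now computing the knob angle and box pose.

```bash
cat > m.py <<'E'
from h import *
import pickle
c,o=pickle.load(open('w1.pkl','rb'))
P=[back(c,*uv,135)[:2] for uv in [(353,73),(545,103),(511,217),(334,192)]]
print('lid',np.round(P,1),[round(np.linalg.norm(P[i]-P[i-1]),1) for i in range(4)])
print('ctr',np.mean(P,0))
for i,j in ((0,1),(3,2)): d=P[i]-P[j]; print('yaw(y axis)',np.arctan2(-d[0],d[1]))
for i,j in ((0,3),(1,2)): d=P[i]-P[j]; print('yaw x',np.arctan2(d[1],d[0]))
im=cv2.imread('pics/w1.png'); hsv=cv2.cvtColor(im,cv2.COLOR_BGR2HSV); roi=np.zeros(im.shape[:2],bool); roi[76:170,232:324]=1
red=roi&((hsv[...,0]<8)|(hsv[...,0]>172))&(hsv[...,1]>120)&(hsv[...,2]>80); grn=roi&(hsv[...,0]>45)&(hsv[...,0]<90)&(hsv[...,1]>90)
for n,m in (('red',red),('grn',grn)):
    v,u=np.nonzero(m); print(n,len(u),u.mean(),v.mean(),u.min(),u.max(),v.min(),v.max())
    for z in (30,62,69): print(z,back(c,u.mean(),v.mean(),z).round(1))
# white dial ellipse
wh=(roi&(hsv[...,1]<60)&(hsv[...,2]>130)).astype('uint8'); ct=max(cv2.findContours(wh,0,1)[0],key=cv2.contourArea); e=cv2.fitEllipse(cv2.convexHull(ct)); print(e, back(c,*e[0],30).round(1))
a=im[70:175,225:330]; cv2.imwrite('pics/knob1.png',cv2.resize(a,None,fx=5,fy=5,interpolation=2))
E
python3 m.py
```

```text
lid [[ 523.9 -168.2]
 [ 578.4 -351.2]
 [ 465.8 -387.6]
 [ 410.7 -202.3]] [np.float64(118.3), np.float64(191.0), np.float64(118.3), np.float64(193.3)]
ctr [ 494.70401694 -277.33614736]
yaw(y axis) 0.28922371920116535
yaw(y axis) 0.28915515950280046
yaw x 0.2925416653149452
yaw x 0.31231358532392556
red 100 282.27 132.82 273 295 123 145
30 [ 434.5 -120.1   30. ]
62 [ 437.4 -122.7   62. ]
69 [ 438.  -123.3   69. ]
grn 27 273.962962962963 155.0 272 283 125 162
30 [ 402.5 -121.4   30. ]
62 [ 407.8 -124.    62. ]
69 [ 409.  -124.5   69. ]
((277.9973449707031, 122.25273132324219), (113.08168029785156, 158.2071533203125), 90.64366149902344) [ 444.7 -109.5   30. ]
```

View pics/knob1.png

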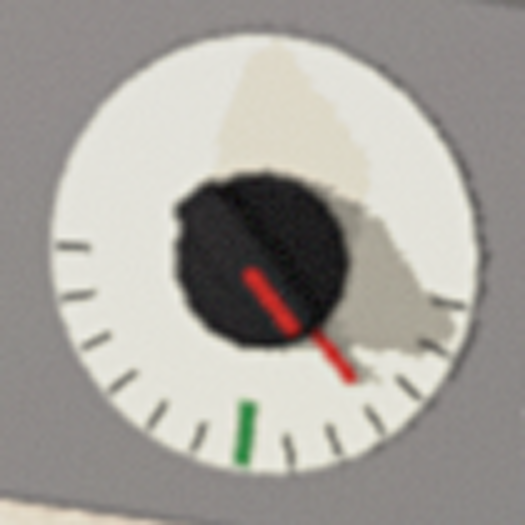

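```bash
python3 - <<'E'
from h import *
import pickle
c,o=pickle.load(open('w1.pkl','rb'))
g=lambda x,y,z: back(c,225+x/5-.4,70+y/5-.4,z)[:2]
K=np.array([444.4,-109.7])
for z,a,b in ((69,(250,270),(295,335)),(38,(315,333),(353,380)),(32,(315,333),(353,380)),(30.5,(248,405),(242,463))):
    A,B=g(*a,z),g(*b,z); d=B-A; e=B-K; print(z,A,B,'dir',np.arctan2(-d[1],-d[0]),'from K',np.arctan2(-e[1],-e[0]))
E
```

```text
69 [ 444.13953091 -110.62305933] [ 434.54307846 -126.53115196] dir 1.0279953595176388 from K 1.0410058566103928
38 [ 434.14182355 -128.8025702 ] [ 427.12894498 -142.82467929] dir 1.107044657789642 from K 1.0901792772739989
32 [ 433.58304126 -128.42261081] [ 426.46770255 -142.64958689] dir 1.107044657789644 from K 1.072390482474008
30.5 [ 408.18274684 -119.42718254] [ 392.91149453 -124.04066715] dir 0.29338464192233366 from K 0.27163736977964104
```

>>> jog_arm([
  {"xyz":[0,0,0],"spin":-1},
  {"xyz":[0,0,0],"spin":-1},
  {"xyz":[0,0,0],"spin":-1},
  {"xyz":[0,0,0],"spin":-1},
  {"xyz":[0,0,0],"spin":-1},
  {"xyz":[0,0,0],"spin":-1},
  {"xyz":[0,0,0],"spin":-1},
  {"xyz":[0,0,0],"spin":-1},
  {"xyz":[0,0,0],"spin":-1},
  {"xyz":[0,0,0],"spin":-1},
])

```text
time: 2.75
tool_pos: [408.4, -185.2, 261.9]
tcp_rot: [-3.141, 0.0, 1.432]
contact_force: [-0.1, -0.8, 0.2]
grip_width: 91.7
finger_force: 0.0
```

>>> jog_arm([
  {"xyz":[0,0,0],"spin":-1},
  {"xyz":[0,0,0],"spin":-1},
  {"xyz":[0,0,0],"spin":-1},
  {"xyz":[0,0,0],"spin":-1},
  {"xyz":[0,0,0],"spin":-1},
  {"xyz":[0,0,0],"spin":-1},
  {"xyz":[0,0,0],"spin":-1},
  {"xyz":[0,0,0],"spin":-1},
  {"xyz":[0,0,0],"spin":-0.5},
  {"xyz":[0.4,0.9,0],"spin":0},
])

```text
time: 4.0
tool_pos: [435.2, -131.2, 261.9]
tcp_rot: [-3.14, 0.001, 2.272]
contact_force: [0.9, -0.9, -0.0]
grip_width: 91.5
finger_force: 0.0
```

```bash
cat > go.py <<'E'
# usage: go.py x y z [toolangle]  -> remaining tool-frame move, in full-scale units
import sys
from h import *
a=[float(v) for v in sys.argv[1:]]
o=bot.get_obs(); M=rot(o['tcp_rot']); d=M.T@(np.array(a[:3])-o['tool_pos'])
print('at',o['tool_pos'].round(1),'yaw',round(o['tcp_rot'][2],3),'rp',o['tcp_rot'][:2].round(3),'w',round(o['grip_width'],1),'t',o['time'],'F',o['contact_force'].round(1),'j',o['joint_positions'].round(2))
print('units xyz',(d/80).round(3), 'spin',round((o['tcp_rot'][2]-a[3])/.1,2) if len(a)>3 else '')
E
python3 go.py 444.4 -109.7 110 2.281
```

```text
at [ 435.2 -131.2  261.9] yaw 2.272 rp [-3.14e+00  1.00e-03] w 91.5 t 4.0 F [ 0.9 -0.9 -0. ] j [-0.46  0.16  1.59 -0.    1.39 -1.16]
units xyz [0.133 0.264 1.898] spin -0.09
```

>>> jog_arm([
  {"xyz":[0.13,0.26,0.4],"spin":-0.1},
  {"xyz":[0,0,0.5],"spin":0},
  {"xyz":[0,0,0.5],"spin":0},
  {"xyz":[0,0,0.5],"spin":0},
  {"xyz":[0,0,0],"spin":0},
  {"xyz":[0,0,0],"spin":0},
  {"xyz":[0,0,0],"spin":0},
  {"xyz":[0,0,0],"spin":0},
  {"xyz":[0,0,0],"spin":0},
  {"xyz":[0,0,0],"spin":0},
])

```text
time: 5.25
tool_pos: [445.1, -106.2, 110.3]
tcp_rot: [3.141, 0.0, 2.29]
contact_force: [0.3, 0.4, -0.5]
grip_width: 91.5
finger_force: 0.0
```

```bash
python3 go.py 444.4 -109.7 42 2.281; python3 snap.py w2
```

```text
at [ 445.1 -106.2  110.3] yaw 2.29 rp [3.141 0.   ] w 91.5 t 5.25 F [ 0.3  0.4 -0.5] j [-0.4   0.32  1.83 -0.    0.99 -1.12]
units xyz [-0.027 -0.036  0.854] spin 0.09
[ 445.1 -106.2  110.3] [3.141 0.    2.29 ] [-0.4   0.32  1.83 -0.    0.99 -1.12] 5.25
```

View pics/w2.png

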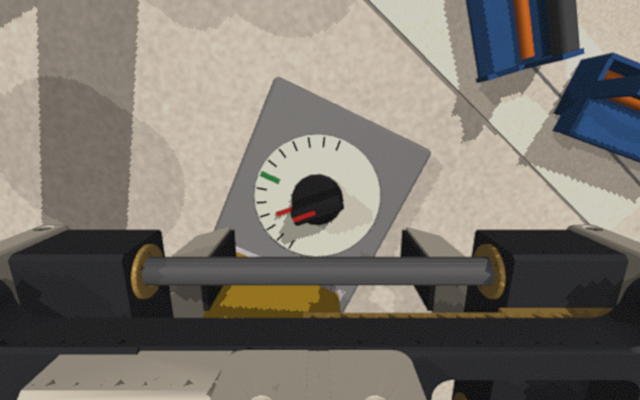

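The knob sits centred between the fingers at (317,198), with the bar about 0.3 rad off the closing line. Descend and close.

>>> jog_arm([
  {"xyz":[-0.03,-0.04,0.25],"spin":0},
  {"xyz":[0,0,0.25],"spin":0},
  {"xyz":[0,0,0.25],"spin":0},
  {"xyz":[0,0,0.1],"spin":0},
  {"xyz":[0,0,0],"spin":0},
  {"xyz":[0,0,0],"spin":0},
  {"xyz":[0,0,0],"spin":0},
  {"xyz":[0,0,0],"spin":0},
  {"xyz":[0,0,0],"spin":0},
  {"xyz":[0,0,0],"spin":0},
])

```text
time: 6.55
tool_pos: [444.2, -110.1, 42.2]
tcp_rot: [3.142, 0.0, 2.29]
contact_force: [1.2, -0.1, -0.4]
grip_width: 91.5
finger_force: 0.0
```

>>> jog_arm([
  {"xyz":[0,0,0],"spin":0},
  {"xyz":[0,0,0],"spin":0},
  {"xyz":[0,0,0],"spin":0},
  {"xyz":[0,0,0],"spin":0},
  {"xyz":[0,0,0],"spin":0},
  {"xyz":[0,0,0],"spin":0},
  {"xyz":[0,0,0],"spin":0},
  {"xyz":[0,0,0],"spin":0},
  {"xyz":[0,0,0],"spin":0},
  {"xyz":[0,0,0],"spin":0},
], gripper=30)

```text
time: 7.8
tool_pos: [445.4, -110.9, 43.5]
tcp_rot: [3.14, 0.003, 2.29]
contact_force: [-1.8, -0.8, 11.4]
grip_width: 27.3
finger_force: 5.8
```

```bash
python3 snap.py w3; python3 - <<'E'
import cv2
a=cv2.imread('pics/w3.png'); cv2.imwrite('pics/w3c.png',cv2.resize(a[100:330,200:440],None,fx=2.4,fy=2.4,interpolation=2))
E
```

```text
[ 445.4 -110.9   43.5] [3.14e+00 3.00e-03 2.29e+00] [-0.41  0.42  1.91 -0.    0.81 -1.13] 7.8
```

View pics/w3c.png

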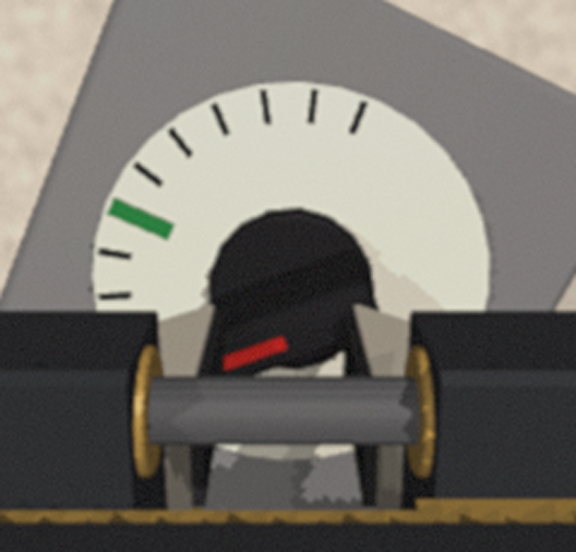

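```bash
python3 - <<'E'
from h import *
a=bot.capture('scene');b=bot.capture('side')
a=cv2.resize(a[105:205,255:355],None,fx=4,fy=4,interpolation=2)
s=cal('side'); u=proj(s,[444,-110,50]).astype(int); print(u)
b=cv2.resize(b[u[1]-50:u[1]+50,u[0]-50:u[0]+50],None,fx=4,fy=4,interpolation=2)
cv2.imwrite('pics/k4.png',np.hstack([a,b]))
E
```

```text
[258 287]
```

View pics/k4.png

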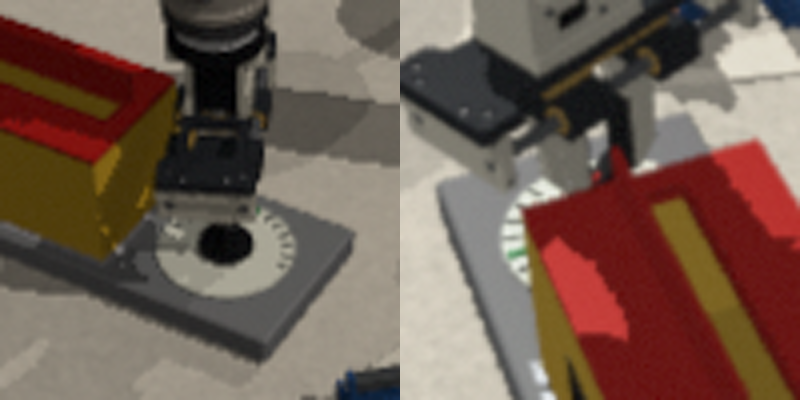

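>>> jog_arm([
  {"xyz":[0,0,0],"spin":0},
  {"xyz":[0,0,0],"spin":0},
  {"xyz":[0,0,0],"spin":0},
  {"xyz":[0,0,0],"spin":0},
  {"xyz":[0,0,0],"spin":0},
  {"xyz":[0,0,0],"spin":0},
  {"xyz":[0,0,0],"spin":0},
  {"xyz":[0,0,0],"spin":0},
  {"xyz":[0,0,0],"spin":0},
  {"xyz":[0,0,0],"spin":0},
], gripper=75)

```text
time: 9.2
tool_pos: [444.1, -110.1, 42.1]
tcp_rot: [-3.142, 0.0, 2.29]
contact_force: [-0.3, -1.0, -0.5]
grip_width: 68.7
finger_force: 0.0
```

```bash
python3 snap.py w4; python3 - <<'E'
import cv2
a=cv2.imread('pics/w4.png'); cv2.imwrite('pics/w4c.png',cv2.resize(a[100:330,200:440],None,fx=2.4,fy=2.4,interpolation=2))
E
```

```text
[ 444.1 -110.1   42.1] [-3.142  0.     2.29 ] [-0.41  0.42  1.91 -0.    0.81 -1.13] 9.2
```

View pics/w4c.png

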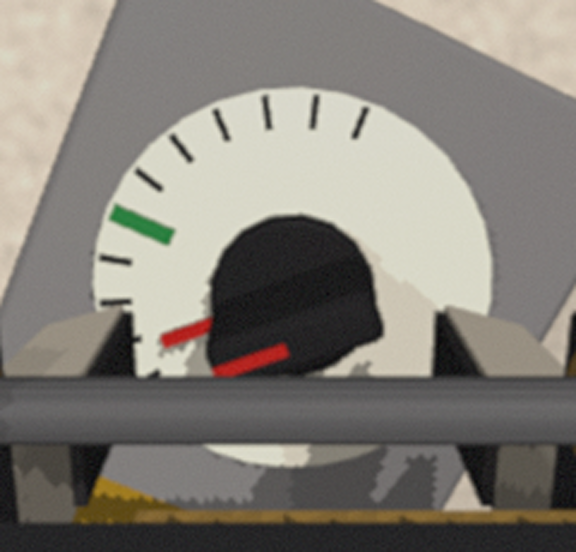

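The opened view shows the bar between the fingers, pointer at lower left (215–290,360). It's still about 0.28 rad off the tool line. Trying a gentler lengthwise closure.

>>> jog_arm([
  {"xyz":[0,0,0],"spin":0},
  {"xyz":[0,0,0],"spin":0},
  {"xyz":[0,0,0],"spin":0},
  {"xyz":[0,0,0],"spin":0},
  {"xyz":[0,0,0],"spin":0},
  {"xyz":[0,0,0],"spin":0},
  {"xyz":[0,0,0],"spin":0},
  {"xyz":[0,0,0],"spin":0},
  {"xyz":[0,0,0],"spin":0},
  {"xyz":[0,0,0],"spin":0},
], gripper=40)

```text
time: 10.5
tool_pos: [445.4, -110.2, 43.3]
tcp_rot: [3.14, 0.002, 2.29]
contact_force: [-0.3, 2.7, 10.0]
grip_width: 36.5
finger_force: 5.2
```

>>> jog_arm([
  {"xyz":[0,0,0],"spin":0.5},
  {"xyz":[0,0,0],"spin":0.5},
  {"xyz":[0,0,0],"spin":0.5},
  {"xyz":[0,0,0],"spin":0.5},
  {"xyz":[0,0,0],"spin":0.5},
  {"xyz":[0,0,0],"spin":0.5},
  {"xyz":[0,0,0],"spin":0.5},
  {"xyz":[0,0,0],"spin":0.5},
  {"xyz":[0,0,0],"spin":0},
  {"xyz":[0,0,0],"spin":0},
])

```text
time: 11.75
tool_pos: [444.5, -110.1, 43.2]
tcp_rot: [3.141, 0.001, 1.89]
contact_force: [-2.9, 2.0, 12.3]
grip_width: 36.8
finger_force: 6.2
```

>>> jog_arm([
  {"xyz":[0,0,0],"spin":0},
  {"xyz":[0,0,0],"spin":0},
  {"xyz":[0,0,0],"spin":0},
  {"xyz":[0,0,0],"spin":0},
  {"xyz":[0,0,0],"spin":0},
  {"xyz":[0,0,0],"spin":0},
  {"xyz":[0,0,0],"spin":0},
  {"xyz":[0,0,0],"spin":0},
  {"xyz":[0,0,-0.5],"spin":0},
  {"xyz":[0,0,-0.5],"spin":0},
], gripper=75)

```text
time: 13.0
tool_pos: [443.8, -109.9, 122.8]
tcp_rot: [-3.141, -0.001, 1.89]
contact_force: [1.3, -0.4, -0.0]
grip_width: 68.7
finger_force: 0.0
```

```bash
python3 snap.py w5; python3 - <<'E'
import cv2
a=cv2.imread('pics/w5.png'); cv2.imwrite('pics/w5c.png',cv2.resize(a[100:300,180:440],None,fx=3,fy=3,interpolation=2))
E
```

```text
[ 443.8 -109.9  122.8] [-3.141e+00 -1.000e-03  1.890e+00] [-0.41  0.3   1.81 -0.    1.03 -0.73] 13.0
```

View pics/w5c.png

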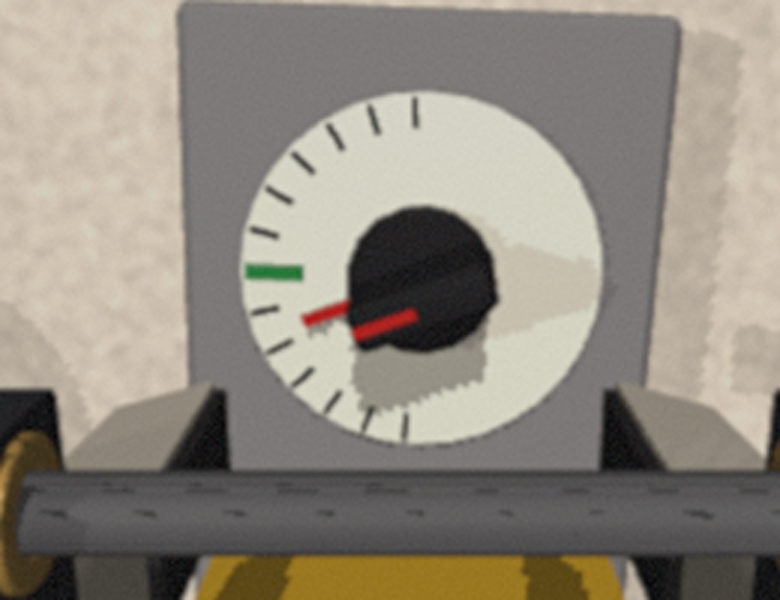

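The knob turned with the tool. The pointer tip is at (305,322) in the crop and the green mark at (246–302,272). Measuring the remaining angle.

```bash
cat > ka.py <<'E'
import sys,pickle
from h import *
n=sys.argv[1]; x0,x1,y0,y1=map(int,sys.argv[2:6])
c,o=pickle.load(open(n+'.pkl','rb')); im=cv2.imread(f'pics/{n}.png'); im=im[y0:y1,x0:x1]; hsv=cv2.cvtColor(im,cv2.COLOR_BGR2HSV)
red=((hsv[...,0]<8)|(hsv[...,0]>172))&(hsv[...,1]>110)&(hsv[...,2]>60); grn=(hsv[...,0]>45)&(hsv[...,0]<90)&(hsv[...,1]>80)
def line(m,z):
    k,l,s,ct=cv2.connectedComponentsWithStats(m.astype('uint8'))
    for i in range(1,k):
        if s[i,4]<8: continue
        v,u=np.nonzero(l==i); Q=np.array([back(c,a+x0,b+y0,z)[:2] for a,b in zip(u,v)]); vx,vy,_,_=cv2.fitLine(Q.astype(np.float32),cv2.DIST_L2,0,.01,.01).ravel()
        a=np.arctan(vy/vx); r=Q.mean(0)-[444.4,-109.7]; print(s[i,4],'z',z,'line',round(float(a),3),'from axis',round(float(np.arctan2(-r[1],-r[0])),3),Q.mean(0).round(1))
line(grn,30.5); line(red,36); line(red,69)
E
python3 ka.py w5 240 360 130 230
```

```text
71 z 30.5 line 0.314 from axis 0.292 [ 400.8 -122.8]
66 z 36 line 0.684 from axis 0.672 [ 420.7 -128.6]
133 z 36 line 0.661 from axis 1.255 [ 439.1 -126. ]
66 z 69 line 0.684 from axis 0.362 [ 420.9 -118.6]
133 z 69 line 0.661 from axis 0.738 [ 437.  -116.4]
```

>>> jog_arm([
  {"xyz":[0,0,0.4],"spin":0},
  {"xyz":[0,0,0.4],"spin":0},
  {"xyz":[0,0,0.16],"spin":0},
  {"xyz":[0,0,0],"spin":0},
  {"xyz":[0,0,0],"spin":0},
  {"xyz":[0,0,0],"spin":0},
  {"xyz":[0,0,0],"spin":0},
  {"xyz":[0,0,0],"spin":0},
  {"xyz":[0,0,0],"spin":0},
  {"xyz":[0,0,0],"spin":0},
])

```text
time: 14.3
tool_pos: [444.1, -110.1, 45.3]
tcp_rot: [-3.142, 0.0, 1.89]
contact_force: [-0.6, -0.3, -0.9]
grip_width: 68.8
finger_force: 0.0
```

>>> jog_arm([
  {"xyz":[0,0,0],"spin":0},
  {"xyz":[0,0,0],"spin":0},
  {"xyz":[0,0,0],"spin":0},
  {"xyz":[0,0,0],"spin":0},
  {"xyz":[0,0,0],"spin":0},
  {"xyz":[0,0,0],"spin":0},
  {"xyz":[0,0,0],"spin":0},
  {"xyz":[0,0,0],"spin":0},
  {"xyz":[0,0,0],"spin":0},
  {"xyz":[0,0,0],"spin":0},
], gripper=40)

```text
time: 15.55
tool_pos: [444.1, -110.1, 45.3]
tcp_rot: [-3.142, 0.0, 1.89]
contact_force: [-0.1, 0.7, 0.1]
grip_width: 36.5
finger_force: 0.0
```

>>> jog_arm([
  {"xyz":[0,0,0],"spin":0.5},
  {"xyz":[0,0,0],"spin":0.5},
  {"xyz":[0,0,0],"spin":0.5},
  {"xyz":[0,0,0],"spin":0.5},
  {"xyz":[0,0,0],"spin":0.5},
  {"xyz":[0,0,0],"spin":0.5},
  {"xyz":[0,0,0],"spin":0.4},
  {"xyz":[0,0,0],"spin":0.3},
  {"xyz":[0,0,0],"spin":0},
  {"xyz":[0,0,0],"spin":0},
])

```text
time: 16.8
tool_pos: [444.1, -110.1, 45.3]
tcp_rot: [3.142, 0.0, 1.52]
contact_force: [-0.3, 0.5, 0.2]
grip_width: 36.8
finger_force: 0.0
```

>>> jog_arm([
  {"xyz":[0,0,0],"spin":0},
  {"xyz":[0,0,0],"spin":0},
  {"xyz":[0,0,0],"spin":0},
  {"xyz":[0,0,0],"spin":0},
  {"xyz":[0,0,0],"spin":0},
  {"xyz":[0,0,0],"spin":0},
  {"xyz":[0,0,-0.4],"spin":0},
  {"xyz":[0,0,-0.6],"spin":0},
  {"xyz":[0,0,0],"spin":0},
  {"xyz":[0,0,0],"spin":0},
], gripper=75)

```text
time: 18.05
tool_pos: [443.8, -110.0, 124.9]
tcp_rot: [-3.141, -0.0, 1.52]
contact_force: [-1.4, 0.6, -0.1]
grip_width: 68.9
finger_force: 0.0
```

```bash
python3 snap.py w6; python3 ka.py w6 220 380 90 230
```

```text
[ 443.8 -110.   124.9] [-3.141 -0.     1.52 ] [-0.41  0.3   1.81 -0.    1.03 -0.36] 18.05
66 z 30.5 line 0.295 from axis 0.288 [ 400.8 -122.6]
127 z 36 line 0.666 from axis 1.069 [ 435.2 -126.5]
45 z 36 line 0.665 from axis 0.67 [ 419.1 -129.8]
127 z 69 line 0.666 from axis 0.716 [ 436.7 -116.4]
45 z 69 line 0.665 from axis 0.413 [ 422.4 -119.3]
```

Fingers never touched the bar that time, so the earlier turn was by rubbing on the knob's skirt. Align the tool flush with the bar (yaw 2.236) and close further.

>>> jog_arm([
  {"xyz":[0,0,0],"spin":-1},
  {"xyz":[0,0,0],"spin":-1},
  {"xyz":[0,0,0],"spin":-1},
  {"xyz":[0,0,0],"spin":-1},
  {"xyz":[0,0,0],"spin":-1},
  {"xyz":[0,0,0],"spin":-1},
  {"xyz":[0,0,0],"spin":-1},
  {"xyz":[0,0,0],"spin":-0.2},
  {"xyz":[0,0,0],"spin":0},
  {"xyz":[0,0,0],"spin":0},
])

```text
time: 19.35
tool_pos: [444.0, -110.1, 125.0]
tcp_rot: [-3.141, -0.0, 2.239]
contact_force: [-0.4, 0.6, 0.0]
grip_width: 68.6
finger_force: 0.0
```

>>> jog_arm([
  {"xyz":[0,0,0.4],"spin":0},
  {"xyz":[0,0,0.4],"spin":0},
  {"xyz":[0,0,0.2],"spin":0},
  {"xyz":[0,0,0],"spin":0},
  {"xyz":[0,0,0],"spin":0},
  {"xyz":[0,0,0],"spin":0},
  {"xyz":[0,0,0],"spin":0},
  {"xyz":[0,0,0],"spin":0},
  {"xyz":[0,0,0],"spin":0},
  {"xyz":[0,0,0],"spin":0},
])

```text
time: 20.6
tool_pos: [444.1, -110.1, 45.3]
tcp_rot: [-3.142, 0.0, 2.24]
contact_force: [0.8, 0.1, 0.2]
grip_width: 69.1
finger_force: 0.0
```

>>> jog_arm([
  {"xyz":[0,0,0],"spin":0},
  {"xyz":[0,0,0],"spin":0},
  {"xyz":[0,0,0],"spin":0},
  {"xyz":[0,0,0],"spin":0},
  {"xyz":[0,0,0],"spin":0},
  {"xyz":[0,0,0],"spin":0},
  {"xyz":[0,0,0],"spin":0},
  {"xyz":[0,0,0],"spin":0},
  {"xyz":[0,0,0],"spin":0},
  {"xyz":[0,0,0],"spin":0},
], gripper=20)

```text
time: 21.85
tool_pos: [444.2, -110.1, 45.3]
tcp_rot: [-3.142, 0.0, 2.24]
contact_force: [-0.4, 0.1, 0.3]
grip_width: 18.3
finger_force: 0.0
```

```bash
python3 go.py 444.4 -109.7 45 2.236; python3 snap.py w7;  python3 - <<'E'
import cv2
a=cv2.imread('pics/w7.png'); b=cv2.resize(a[120:320,200:440],None,fx=3.3,fy=3,interpolation=2); cv2.imwrite('pics/w7c.png',cv2.convertScaleAbs(b,alpha=1.8,beta=30))
E
```

```text
at [ 444.2 -110.1   45.3] yaw 2.24 rp [-3.142  0.   ] w 18.3 t 21.85 F [-0.4  0.1  0.3] j [-0.41  0.42  1.9  -0.    0.82 -1.08]
units xyz [0.003 0.006 0.004] spin 0.04
[ 444.2 -110.1   45.3] [-3.142  0.     2.24 ] [-0.41  0.42  1.9  -0.    0.82 -1.08] 21.85
```

View pics/w7c.png

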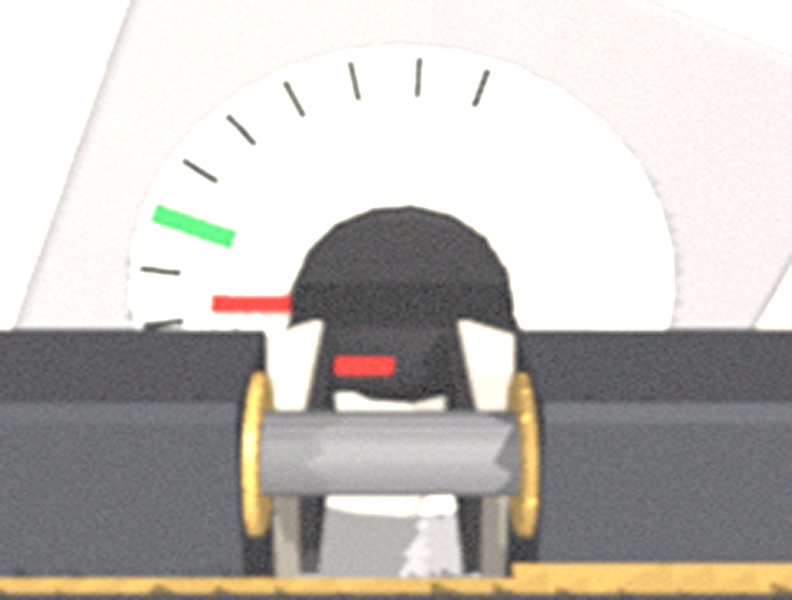

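The fingers are above the bar: their real ends sit about 26 mm above the reported TCP, since contact came at reading 43 against a bar top of 69. Open, go lower and close on the bar ends.

>>> jog_arm([
  {"xyz":[0,0,0],"spin":0},
  {"xyz":[0,0,0],"spin":0},
  {"xyz":[0,0,0],"spin":0},
  {"xyz":[0,0,0],"spin":0},
  {"xyz":[0,0,0],"spin":0},
  {"xyz":[0,0,0],"spin":0},
  {"xyz":[0,0,0.1],"spin":0},
  {"xyz":[0,0,0.1],"spin":0},
  {"xyz":[0,0,0.05],"spin":0},
  {"xyz":[0,0,0],"spin":0},
], gripper=75)

```text
time: 23.15
tool_pos: [443.8, -110.0, 24.8]
tcp_rot: [-3.141, -0.001, 2.24]
contact_force: [0.6, -0.5, 0.1]
grip_width: 68.8
finger_force: 0.0
```

>>> jog_arm([
  {"xyz":[0,0,0],"spin":0},
  {"xyz":[0,0,0],"spin":0},
  {"xyz":[0,0,0],"spin":0},
  {"xyz":[0,0,0],"spin":0},
  {"xyz":[0,0,0],"spin":0},
  {"xyz":[0,0,0],"spin":0},
  {"xyz":[0,0,0],"spin":0},
  {"xyz":[0,0,0],"spin":0},
  {"xyz":[0,0,0],"spin":0},
  {"xyz":[0,0,0],"spin":0},
], gripper=40)

```text
time: 24.4
tool_pos: [446.1, -109.3, 25.7]
tcp_rot: [3.138, 0.002, 2.239]
contact_force: [6.7, 8.0, -1.2]
grip_width: 41.8
finger_force: 30.0
```

Flush grip at 41.8 mm. Turn by 0.375 rad.

>>> jog_arm([
  {"xyz":[0,0,0],"spin":0.5},
  {"xyz":[0,0,0],"spin":0.5},
  {"xyz":[0,0,0],"spin":0.5},
  {"xyz":[0,0,0],"spin":0.5},
  {"xyz":[0,0,0],"spin":0.5},
  {"xyz":[0,0,0],"spin":0.5},
  {"xyz":[0,0,0],"spin":0.5},
  {"xyz":[0,0,0],"spin":0.25},
  {"xyz":[0,0,0],"spin":0},
  {"xyz":[0,0,0],"spin":0},
])

```text
time: 25.65
tool_pos: [445.4, -109.5, 25.7]
tcp_rot: [3.139, 0.0, 1.864]
contact_force: [5.6, 4.2, 0.4]
grip_width: 41.5
finger_force: 30.0
```

>>> jog_arm([
  {"xyz":[0,0,0],"spin":0},
  {"xyz":[0,0,0],"spin":0},
  {"xyz":[0,0,0],"spin":0},
  {"xyz":[0,0,0],"spin":0},
  {"xyz":[0,0,0],"spin":0},
  {"xyz":[0,0,-0.4],"spin":0},
  {"xyz":[0,0,-0.7],"spin":0},
  {"xyz":[0,0,-0.5],"spin":0},
  {"xyz":[0,0,0],"spin":0},
  {"xyz":[0,0,0],"spin":0},
], gripper=75)

```text
time: 26.9
tool_pos: [443.6, -109.9, 152.6]
tcp_rot: [-3.141, -0.001, 1.865]
contact_force: [0.2, 0.6, 0.7]
grip_width: 69.0
finger_force: 0.0
```

```bash
python3 snap.py w8; python3 ka.py w8 220 380 90 230
```

```text
[ 443.6 -109.9  152.6] [-3.141e+00 -1.000e-03  1.865e+00] [-0.41  0.27  1.77 -0.    1.11 -0.7 ] 26.9
48 z 30.5 line 0.316 from axis 0.284 [ 399.8 -122.7]
66 z 36 line 0.295 from axis 0.269 [ 416.1 -117.5]
113 z 36 line 0.274 from axis 0.948 [ 436.3 -121. ]
66 z 69 line 0.295 from axis -0.001 [ 416.9 -109.7]
113 z 69 line 0.274 from axis 0.311 [ 434.9 -112.7]
```

The knob is at zero within about 0.02 rad. Now a look over the mat.

>>> jog_arm([
  {"xyz":[0.32,0.25,-0.3],"spin":0},
  {"xyz":[0.32,0.25,-0.3],"spin":0},
  {"xyz":[0.32,0.25,-0.3],"spin":0},
  {"xyz":[0.32,0.25,-0.3],"spin":0},
  {"xyz":[0.32,0.25,-0.3],"spin":0},
  {"xyz":[0.32,0.25,-0.3],"spin":0},
  {"xyz":[0.32,0.25,-0.3],"spin":0},
  {"xyz":[0.3,0.25,-0.3],"spin":0},
  {"xyz":[0,0,0],"spin":0},
  {"xyz":[0,0,0],"spin":0},
], gripper=60)

```text
time: 28.2
tool_pos: [537.9, 130.2, 343.2]
tcp_rot: [-3.138, -0.0, 1.865]
contact_force: [-0.2, 0.7, -1.2]
grip_width: 55.1
finger_force: 0.0
```

```bash
python3 snap.py w9; python3 - <<'E'
import cv2
a=cv2.imread('pics/w9.png'); cv2.imwrite('pics/w9c.png',cv2.resize(a[:240,80:560],None,fx=1.66,fy=1.66*1,interpolation=2))
E
```

```text
[537.9 130.2 343.2] [-3.138 -0.     1.865] [ 0.1   0.34  1.14 -0.    1.67 -0.19] 28.2
```

View pics/w9.png

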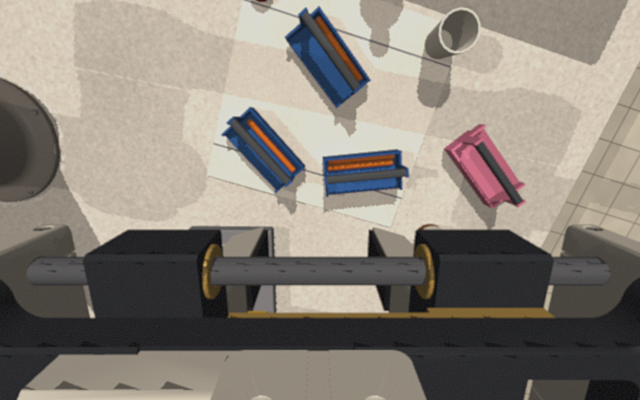

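The view shows three blue trays, all holding orange rods: A at (265,148), B at (362,172), C at (327,57). Computing poses from the bar and rod ends.

```bash
cat > tr.py <<'E'
from h import *
import pickle
c,o=pickle.load(open('w9.pkl','rb'))
im=cv2.imread('pics/w9.png'); hsv=cv2.cvtColor(im,cv2.COLOR_BGR2HSV)
blue=((hsv[...,0]>100)&(hsv[...,0]<125)&(hsv[...,1]>120)).astype('uint8'); blue[225:]=0
dark=((hsv[...,1]<70)&(hsv[...,2]<90)).astype('uint8'); org=((hsv[...,0]>5)&(hsv[...,0]<20)&(hsv[...,1]>150)).astype('uint8')
for n,(x0,x1,y0,y1) in dict(A=(215,308,100,195),B=(318,412,145,200),C=(282,373,3,112)).items():
    m=np.zeros_like(blue); m[y0:y1,x0:x1]=1
    hull=cv2.fillConvexPoly(np.zeros_like(blue),cv2.convexHull(cv2.findNonZero(blue*m)),1)
    hull=cv2.dilate(hull,np.ones((7,7)))
    def pc(mask,z):
        k,l,s,_=cv2.connectedComponentsWithStats(cv2.morphologyEx(mask*hull*m,cv2.MORPH_OPEN,np.ones((3,3),np.uint8)))
        i=1+s[1:,4].argmax(); v,u=np.nonzero(l==i); Q=np.array([back(c,a,b,z)[:2] for a,b in zip(u,v)]); (cx,cy),(w,h),an=cv2.minAreaRect(Q.astype(np.float32))
        vx,vy,_,_=cv2.fitLine(Q.astype(np.float32),2,0,.01,.01).ravel(); return np.array([cx,cy]),sorted((w,h)),np.arctan2(vy,vx)
    b,sb,ab=pc(dark,71); r,sr,ar=pc(org,13)
    nrm=np.array([np.sin(ab),-np.cos(ab)])  # tray x if y dir = (cos ab, sin ab)
    d=(r-b)@nrm; yaw=ab-np.pi/2+(0 if d>0 else np.pi); yaw=(yaw+np.pi)%(2*np.pi)-np.pi
    print(n,'bar',b.round(1),np.round(sb,1),'ang',round(ab,3),'rod',r.round(1),np.round(sr,1),round(ar,3),'off',round(d,1),'tray yaw',round(yaw,3))
E
python3 tr.py
```

```text
A bar [449.6 121.9] [ 12.8 117.4] ang -0.558 rod [455.4 127.9] [  8.9 108.5] -0.556 off -8.1 tray yaw 1.013
B bar [612.  134.3] [ 12.7 117.6] ang 0.395 rod [607.1 144.3] [ 15.6 111. ] 0.397 off -11.1 tray yaw 1.966
C bar [508.7 283.3] [ 13.7 119.1] ang -0.605 rod [518.1 301.5] [  9.3 109. ] -0.611 off -20.3 tray yaw 0.966
```

Poses are good and the knocked tray C is accounted for. Now locating the slot and guard precisely from w1 in the box frame.

```bash
cat > box.py <<'E'
from h import *
import pickle
c,o=pickle.load(open('w1.pkl','rb'))
im=cv2.imread('pics/w1.png'); hsv=cv2.cvtColor(im,cv2.COLOR_BGR2HSV)
C=np.array([494.7,-277.3]); y=.292; X=np.array([np.cos(y),np.sin(y)]); Y=np.array([-X[1],X[0]])
f=lambda u,v,z:(lambda p:(round(float((p-C)@X),1),round(float((p-C)@Y),1)))(back(c,u,v,z)[:2])
yel=((hsv[...,0]>18)&(hsv[...,0]<35)&(hsv[...,1]>120)).astype('uint8'); yel[:,:357]=0; yel[:100]=0; yel[180:]=0
h=cv2.convexHull(cv2.findNonZero(yel)); q=cv2.approxPolyDP(h,4,True)[:,0]
for u,v in q: print((u,v),'z135',f(u,v,135),'z165',f(u,v,165))
red=((hsv[...,0]<8)|(hsv[...,0]>172))&(hsv[...,1]>120); red=red.astype('uint8'); red[:,:326]=0
h=cv2.convexHull(cv2.findNonZero(red)); q=cv2.approxPolyDP(h,4,True)[:,0]
for u,v in q: print('lid',(u,v),f(u,v,135),f(u,v,165))
E
python3 box.py
```

```text
(np.int32(506), np.int32(151)) z135 (8.3, -70.9) z165 (8.8, -52.3)
(np.int32(500), np.int32(170)) z135 (-11.5, -70.6) z165 (-9.1, -52.0)
(np.int32(362), np.int32(149)) z135 (-10.4, 74.7) z165 (-8.1, 79.4)
(np.int32(366), np.int32(127)) z135 (11.6, 74.7) z165 (11.8, 79.4)
lid (np.int32(544), np.int32(104)) (57.8, -94.2) (53.6, -73.4)
lid (np.int32(529), np.int32(181)) (-18.5, -104.0) (-15.4, -82.2)
lid (np.int32(507), np.int32(217)) (-60.0, -93.0) (-53.0, -72.3)
lid (np.int32(335), np.int32(192)) (-58.7, 95.0) (-51.8, 97.7)
lid (np.int32(354), np.int32(73)) (59.5, 95.1) (55.2, 97.9)
```

>>> jog_arm([
  {"xyz":[0,0,0],"spin":-1},
  {"xyz":[0,0,0],"spin":-1},
  {"xyz":[0,0,0],"spin":-1},
  {"xyz":[0,0,0],"spin":-1},
  {"xyz":[0,0,0],"spin":-1},
  {"xyz":[0,0,0],"spin":-1},
  {"xyz":[0,0,0],"spin":-1},
  {"xyz":[0,0,0],"spin":-0.2},
  {"xyz":[0.44,-0.33,0],"spin":0},
  {"xyz":[0.44,-0.34,0],"spin":0},
])

```text
time: 29.5
tool_pos: [449.0, 121.7, 344.2]
tcp_rot: [-3.14, -0.001, 2.582]
contact_force: [-0.0, 0.2, 0.9]
grip_width: 55.1
finger_force: 0.0
```

>>> jog_arm([
  {"xyz":[0,0,0.5],"spin":0},
  {"xyz":[0,0,0.5],"spin":0},
  {"xyz":[0,0,0.5],"spin":0},
  {"xyz":[0,0,0.5],"spin":0},
  {"xyz":[0,0,0.5],"spin":0},
  {"xyz":[0,0,0.4],"spin":0},
  {"xyz":[0,0,0],"spin":0},
  {"xyz":[0,0,0],"spin":0},
  {"xyz":[0,0,0],"spin":0},
  {"xyz":[0,0,0],"spin":0},
])

```text
time: 30.75
tool_pos: [450.9, 122.5, 114.3]
tcp_rot: [3.14, 0.002, 2.585]
contact_force: [0.7, -0.7, 0.2]
grip_width: 55.0
finger_force: 0.0
```

```bash
python3 go.py 449.6 121.9 25 2.584; python3 snap.py w10; cat > chk.py <<'E'
import sys,pickle
from h import *
n=sys.argv[1]; c,o=pickle.load(open(n+'.pkl','rb'))
z=float(sys.argv[2]) if len(sys.argv)>2 else 71
im=cv2.imread(f'pics/{n}.png'); hsv=cv2.cvtColor(im,cv2.COLOR_BGR2HSV)
dark=((hsv[...,1]<80)&(hsv[...,2]<90)).astype('uint8'); dark[225:]=0
org=((hsv[...,0]>5)&(hsv[...,0]<20)&(hsv[...,1]>150)).astype('uint8'); org[225:]=0
for nm,m,zz,am in (('bar',dark,z,300),('rod',org,z-57,60)):
    k,l,s,_=cv2.connectedComponentsWithStats(cv2.morphologyEx(m,cv2.MORPH_OPEN,np.ones((3,3),np.uint8)))
    for i in range(1,k):
        if s[i,4]<am: continue
        v,u=np.nonzero(l==i); Q=np.array([back(c,a,b,zz)[:2] for a,b in zip(u,v)],np.float32); (cx,cy),w,_=cv2.minAreaRect(Q); vx,vy,_,_=cv2.fitLine(Q,2,0,.01,.01).ravel()
        if max(w)<200: print(nm,s[i],(round(cx,1),round(cy,1)),np.round(sorted(w),1),round(float(np.arctan(vy/vx)),3))
E
python3 chk.py w10
```

```text
at [450.9 122.5 114.3] yaw 2.585 rp [3.14e+00 2.00e-03] w 55.0 t 30.75 F [ 0.7 -0.7  0.2] j [ 0.1   0.33  1.8  -0.    1.01 -0.91]
units xyz [ 0.012 -0.016  1.116] spin 0.01
[450.9 122.5 114.3] [3.140e+00 2.000e-03 2.585e+00] [ 0.1   0.33  1.8  -0.    1.01 -0.91] 30.75
bar [ 512   77   57  148 3546] (502.7, 282.6) [ 18.3 110.2] -0.611
bar [ 309  129   16   96 1330] (430.1, 132.5) [11.1 73.8] -0.553
rod [ 503   90   36  119 1368] (518.4, 300.6) [ 10.9 109.6] -0.61
rod [325 133   7  92 638] (447.1, 134.9) [ 6.  88.5] -0.55
```

>>> jog_arm([
  {"xyz":[0.01,-0.02,0.3],"spin":0},
  {"xyz":[0,0,0.3],"spin":0},
  {"xyz":[0,0,0.3],"spin":0},
  {"xyz":[0,0,0.22],"spin":0},
  {"xyz":[0,0,0],"spin":0},
  {"xyz":[0,0,0],"spin":0},
  {"xyz":[0,0,0],"spin":0},
  {"xyz":[0,0,0],"spin":0},
  {"xyz":[0,0,0],"spin":0},
  {"xyz":[0,0,0],"spin":0},
])

```text
time: 32.05
tool_pos: [448.8, 121.5, 23.8]
tcp_rot: [3.142, 0.0, 2.585]
contact_force: [-0.5, -0.2, 0.7]
grip_width: 55.3
finger_force: 0.0
```

>>> jog_arm([
  {"xyz":[0,0,0],"spin":0},
  {"xyz":[0,0,0],"spin":0},
  {"xyz":[0,0,0],"spin":0},
  {"xyz":[0,0,0],"spin":0},
  {"xyz":[0,0,0],"spin":0},
  {"xyz":[0,0,0],"spin":0},
  {"xyz":[0,0,0],"spin":0},
  {"xyz":[0,0,0],"spin":0},
  {"xyz":[0,0,0],"spin":0},
  {"xyz":[0,0,0],"spin":0},
], gripper=0)

```text
time: 33.3
tool_pos: [448.7, 121.5, 23.6]
tcp_rot: [-3.141, -0.0, 2.585]
contact_force: [-0.2, 0.6, -2.5]
grip_width: 11.5
finger_force: 30.0
```

Gripped the bar at 11.5 mm. Lift, turn and carry.

>>> jog_arm([
  {"xyz":[0,0,-0.1],"spin":0},
  {"xyz":[0,0,-0.2],"spin":0},
  {"xyz":[0,0,-0.3],"spin":0},
  {"xyz":[0,0,-0.4],"spin":0},
  {"xyz":[0,0,-0.4],"spin":0},
  {"xyz":[0,0,-0.4],"spin":0},
  {"xyz":[0,0,-0.4],"spin":0},
  {"xyz":[0,0,-0.2],"spin":0},
  {"xyz":[0,0,-0.1],"spin":0},
  {"xyz":[0,0,0],"spin":0},
])

```text
time: 34.55
tool_pos: [448.7, 121.5, 223.9]
tcp_rot: [3.141, 0.0, 2.585]
contact_force: [0.2, -0.2, -2.3]
grip_width: 11.8
finger_force: 30.0
```

>>> jog_arm([
  {"xyz":[0,0,0],"spin":0.3},
  {"xyz":[0,0,0],"spin":0.7},
  {"xyz":[0,0,0],"spin":1},
  {"xyz":[0,0,0],"spin":1},
  {"xyz":[0,0,0],"spin":1},
  {"xyz":[0,0,0],"spin":1},
  {"xyz":[0,0,0],"spin":1},
  {"xyz":[0,0,0],"spin":0.8},
  {"xyz":[0,0,0],"spin":0.4},
  {"xyz":[-0.1,0,0],"spin":0},
])

```text
time: 35.8
tool_pos: [450.7, 113.8, 223.0]
tcp_rot: [-3.14, -0.0, 1.865]
contact_force: [-0.2, -1.0, -2.0]
grip_width: 11.6
finger_force: 30.0
```

>>> jog_arm([
  {"xyz":[-0.2,-0.02,0],"spin":0},
  {"xyz":[-0.35,-0.04,0],"spin":0},
  {"xyz":[-0.45,-0.05,0],"spin":0},
  {"xyz":[-0.45,-0.05,0],"spin":0},
  {"xyz":[-0.45,-0.05,0],"spin":0},
  {"xyz":[-0.45,-0.05,0],"spin":0},
  {"xyz":[-0.45,-0.05,0],"spin":0},
  {"xyz":[-0.45,-0.05,0],"spin":0},
  {"xyz":[-0.35,-0.04,0],"spin":0},
  {"xyz":[-0.2,0,0],"spin":0},
])

```text
time: 37.05
tool_pos: [508.2, -188.6, 223.3]
tcp_rot: [-3.141, -0.0, 1.863]
contact_force: [-0.1, -0.4, -2.5]
grip_width: 11.6
finger_force: 30.0
```

```bash
cat > bx.py <<'E'
# bx.py xb yb zbar(above lid) : remaining move of the carried bar in the box frame
import sys
from h import *
a=[float(v) for v in sys.argv[1:]]; G=float(a[3]) if len(a)>3 else 42.4
C=np.array([494.7,-277.3]); y=.292; X=np.array([np.cos(y),np.sin(y)]); Y=np.array([-X[1],X[0]])
o=bot.get_obs(); p=o['tool_pos']; b=p[:2]-C
print('bar in box x,y,zlid',round(b@X,1),round(b@Y,1),round(p[2]+G-135,1),'yaw err',round(o['tcp_rot'][2]-np.pi/2-y,3),'w',round(o['grip_width'],1),'t',o['time'],'F',o['contact_force'].round(1))
t=np.append(C+a[0]*X+a[1]*Y,135+a[2]-G); print('units',(rot(o['tcp_rot']).T@(t-p)/80).round(3),'spin',round((o['tcp_rot'][2]-np.pi/2-y)*10,2))
E
python3 bx.py 40 0 72
```

```text
bar in box x,y,zlid 38.4 81.0 130.7 yaw err 0.0 w 11.6 t 37.05 F [-0.1 -0.4 -2.5]
units [-1.013  0.02   0.734] spin 0.0
```

>>> jog_arm([
  {"xyz":[-0.2,0,0],"spin":0},
  {"xyz":[-0.35,0,0],"spin":0},
  {"xyz":[-0.3,0,0],"spin":0},
  {"xyz":[-0.16,0,0],"spin":0},
  {"xyz":[0,0,0.1],"spin":0},
  {"xyz":[0,0,0.25],"spin":0},
  {"xyz":[0,0,0.25],"spin":0},
  {"xyz":[0,0,0.15],"spin":0},
  {"xyz":[0,0,0],"spin":0},
  {"xyz":[0,0,0],"spin":0},
])

```text
time: 38.3
tool_pos: [532.4, -263.7, 164.5]
tcp_rot: [3.141, 0.001, 1.865]
contact_force: [-0.1, -0.3, -2.3]
grip_width: 11.5
finger_force: 30.0
```

```bash
python3 bx.py 26 0 70; python3 - <<'E'
from h import *
a=bot.capture('scene');b=bot.capture('side')
a=cv2.resize(a[80:190,200:340],None,fx=2.8,fy=2.8,interpolation=2); b=cv2.resize(b[220:400,220:360],None,fx=2.8,fy=2.8,interpolation=2)[:308*1+196]
h=max(a.shape[0],b.shape[0]); out=np.zeros((h,a.shape[1]+b.shape[1],3),np.uint8); out[:a.shape[0],:a.shape[1]]=a; out[:b.shape[0],a.shape[1]:]=b
cv2.imwrite('pics/p1.png',cv2.convertScaleAbs(out,alpha=1.3,beta=10))
E
```

```text
bar in box x,y,zlid 40.0 2.2 71.9 yaw err 0.002 w 11.5 t 38.3 F [-0.1 -0.3 -2.3]
units [-0.027 -0.175  0.024] spin 0.02
```

View pics/p1.png

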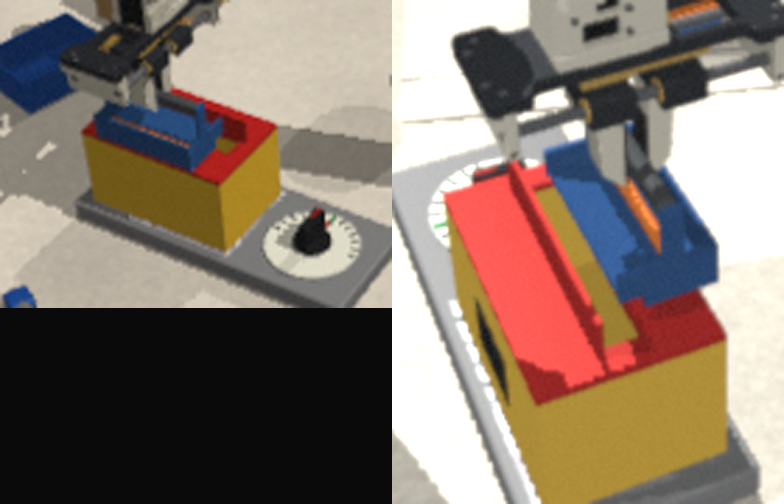

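The pictures show the tray level over the lid, lip facing the guard across the slot and lined up with it. Now push the front against the guard to tip the tray in the grip.

>>> jog_arm([
  {"xyz":[-0.03,-0.1,0.02],"spin":0},
  {"xyz":[0,-0.08,0],"spin":0},
  {"xyz":[0,-0.03,0],"spin":0},
  {"xyz":[0,-0.03,0],"spin":0},
  {"xyz":[0,-0.03,0],"spin":0},
  {"xyz":[0,-0.03,0],"spin":0},
  {"xyz":[0,-0.03,0],"spin":0},
  {"xyz":[0,0,0],"spin":0},
  {"xyz":[0,0,0],"spin":0},
  {"xyz":[0,0,0],"spin":0},
])

```text
time: 39.65
tool_pos: [513.2, -272.7, 165.2]
tcp_rot: [3.129, 0.005, 1.866]
contact_force: [15.3, 8.2, 6.2]
grip_width: 12.0
finger_force: 30.0
```

```bash
python3 bx.py -7 0 70
```

```text
bar in box x,y,zlid 19.0 -0.9 72.6 yaw err 0.003 w 12.0 t 39.65 F [15.3  8.2  6.2]
units [ 0.012 -0.325  0.029] spin 0.03
```

>>> jog_arm([
  {"xyz":[0,-0.03,0],"spin":0},
  {"xyz":[0,-0.03,0],"spin":0},
  {"xyz":[0,-0.03,0],"spin":0},
  {"xyz":[0,-0.03,0],"spin":0},
  {"xyz":[0,0,0],"spin":0},
  {"xyz":[0,0,0],"spin":0},
  {"xyz":[0,0,0],"spin":0},
  {"xyz":[0,0,0],"spin":0},
  {"xyz":[0,0,0],"spin":0},
  {"xyz":[0,0,0],"spin":0},
])

```text
time: 40.9
tool_pos: [507.3, -275.5, 168.5]
tcp_rot: [3.121, 0.01, 1.866]
contact_force: [21.4, 12.6, 17.9]
grip_width: 13.2
finger_force: 30.0
```

```bash
python3 bx.py -7 0 70
```

```text
bar in box x,y,zlid 12.6 -1.9 75.9 yaw err 0.003 w 13.2 t 40.9 F [21.4 12.6 17.9]
units [ 0.025 -0.246  0.068] spin 0.03
```

Force is mostly vertical friction at the guard. I'll back off, start lower, and raise the bar along the tipping arc.

>>> jog_arm([
  {"xyz":[0,0.05,0],"spin":0},
  {"xyz":[0,0.1,0],"spin":0},
  {"xyz":[0,0.15,0],"spin":0},
  {"xyz":[0,0,0],"spin":0},
  {"xyz":[0,0,0],"spin":0},
  {"xyz":[0,0,0],"spin":0},
  {"xyz":[0,0,0],"spin":0},
  {"xyz":[0,0,0],"spin":0},
  {"xyz":[0,0,0],"spin":0},
  {"xyz":[0,0,0],"spin":0},
])

```text
time: 42.15
tool_pos: [521.2, -269.5, 162.1]
tcp_rot: [-3.142, 0.0, 1.865]
contact_force: [-0.2, -0.8, -2.5]
grip_width: 11.9
finger_force: 30.0
```

```bash
python3 bx.py 27 0 65
```

```text
bar in box x,y,zlid 27.6 -0.2 69.5 yaw err 0.002 w 11.9 t 42.15 F [-0.2 -0.8 -2.5]
units [ 0.002 -0.008  0.057] spin 0.02
```

>>> jog_arm([
  {"xyz":[0,0,0.055],"spin":0},
  {"xyz":[0,-0.05,0],"spin":0},
  {"xyz":[0,-0.04,0],"spin":0},
  {"xyz":[0,-0.04,-0.04],"spin":0},
  {"xyz":[0,-0.04,-0.03],"spin":0},
  {"xyz":[0,-0.05,-0.03],"spin":0},
  {"xyz":[0,-0.05,-0.03],"spin":0},
  {"xyz":[0,0,0],"spin":0},
  {"xyz":[0,0,0],"spin":0},
  {"xyz":[0,0,0],"spin":0},
])

```text
time: 43.4
tool_pos: [503.4, -275.3, 169.1]
tcp_rot: [3.135, 0.002, 1.865]
contact_force: [9.6, 3.1, -1.6]
grip_width: 14.1
finger_force: 30.0
```

```bash
python3 bx.py 1 0 78
```

```text
bar in box x,y,zlid 8.9 -0.6 76.5 yaw err 0.002 w 14.1 t 43.4 F [ 9.6  3.1 -1.6]
units [ 0.008 -0.099 -0.019] spin 0.02
```

Behaves as modelled. Continue to about 40°.

>>> jog_arm([
  {"xyz":[0,-0.05,-0.01],"spin":0},
  {"xyz":[0,-0.05,-0.01],"spin":0},
  {"xyz":[0,-0.05,-0.01],"spin":0},
  {"xyz":[0,-0.05,-0.01],"spin":0},
  {"xyz":[0,0,0],"spin":0},
  {"xyz":[0,0,0],"spin":0},
  {"xyz":[0,0,0],"spin":0},
  {"xyz":[0,0,0],"spin":0},
  {"xyz":[0,0,0],"spin":0},
  {"xyz":[0,0,0],"spin":0},
])

```text
time: 44.65
tool_pos: [488.8, -281.2, 173.5]
tcp_rot: [3.134, 0.006, 1.865]
contact_force: [10.1, 0.5, 4.2]
grip_width: 15.5
finger_force: 30.0
```

```bash
python3 bx.py -8 0 80;  python3 - <<'E'
from h import *
b=bot.capture('side'); b=cv2.resize(b[225:375,215:365],None,fx=4,fy=4,interpolation=2)
cv2.imwrite('pics/p2.png',cv2.convertScaleAbs(b,alpha=1.3,beta=10))
# orange pixel count in the side view, for later comparison
h=cv2.cvtColor(bot.capture('side')[225:375,215:365],cv2.COLOR_BGR2HSV); m=(h[...,0]>5)&(h[...,0]<18)&(h[...,1]>170)&(h[...,2]>120); v,u=np.nonzero(m); print(m.sum(),u.mean()if len(u) else 0,v.mean() if len(u) else 0)
E
```

```text
bar in box x,y,zlid -6.8 -2.0 80.9 yaw err 0.002 w 15.5 t 44.65 F [10.1  0.5  4.2]
units [ 0.026 -0.015  0.012] spin 0.02
105 47.41904761904762 93.70476190476191
```

View pics/p2.png

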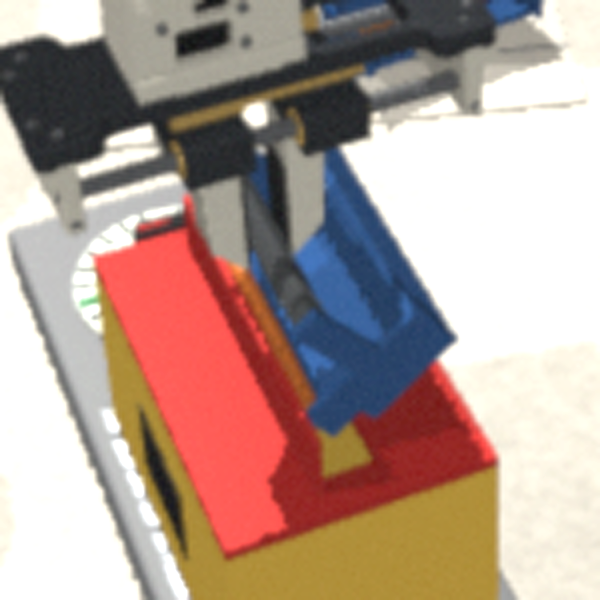

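The side view shows the tray tipped about 38°, with the orange rod lying between lip and guard at (265,320) in the crop, below the guard's top. Back off and down so it drops in.

>>> jog_arm([
  {"xyz":[0,0.05,0],"spin":0},
  {"xyz":[0,0.05,0.02],"spin":0},
  {"xyz":[0,0.05,0.02],"spin":0},
  {"xyz":[0,0,0.02],"spin":0},
  {"xyz":[0,0,0],"spin":0},
  {"xyz":[0,0,0],"spin":0},
  {"xyz":[0,0,0],"spin":0},
  {"xyz":[0,0,0],"spin":0},
  {"xyz":[0,0,0],"spin":0},
  {"xyz":[0,0,0],"spin":0},
])

```text
time: 46.0
tool_pos: [496.7, -276.9, 166.6]
tcp_rot: [3.142, 0.0, 1.865]
contact_force: [0.7, -0.5, -1.8]
grip_width: 15.2
finger_force: 30.0
```

```bash
cat > or.py <<'E'
from h import *
import sys
c=cal('side')
im=bot.capture('side'); h=cv2.cvtColor(im,cv2.COLOR_BGR2HSV)
m=((h[...,0]>5)&(h[...,0]<18)&(h[...,1]>170)&(h[...,2]>110)).astype('uint8'); m[:150]=0
k,l,s,ct=cv2.connectedComponentsWithStats(m)
for i in range(1,k):
    if s[i,4]>6: print('orange',s[i],ct[i].round(1))
g=((h[...,0]>100)&(h[...,0]<125)&(h[...,1]>120)).astype('uint8'); g[:230]=0; g[:,:215]=0; g[:,365:]=0
k,l,s,ct=cv2.connectedComponentsWithStats(g)
for i in range(1,k):
    if s[i,4]>60:
        v,u=np.nonzero(l==i); print('blue',s[i],ct[i].round(1),cv2.minAreaRect(np.c_[u,v].astype(np.float32)))
E
python3 or.py; python3 bx.py 2 0 77
```

```text
orange [271 288  16  31  37] [278.4 303.5]
orange [240 295   7  15  16] [242.9 301.9]
orange [247 311   4   8   8] [248.5 314.5]
orange [251 320  21  45  47] [260.8 342. ]
blue [ 276  269   55   66 1551] [304.8 306.2] ((300.4307861328125, 303.20428466796875), (55.92681884765625, 39.721519470214844), 57.38075256347656)
bar in box x,y,zlid 2.0 -0.2 73.9 yaw err 0.002 w 15.3 t 46.05 F [ 0.2  0.6 -1.6]
units [ 0.003 -0.    -0.038] spin 0.02
```

```bash
cat > asc.py <<'E'
from h import *
import sys
n=sys.argv[1]; x0,x1,y0,y1=map(int,sys.argv[2:6])
h=cv2.cvtColor(bot.capture(n),cv2.COLOR_BGR2HSV)[y0:y1,x0:x1]
for r in h:
    print(''.join('.' if s<90 and v>90 else '#' if s<90 else 'B' if 100<a<125 else 'r' if a<6 or a>172 else 'O' if a<17 else 'y' if a<35 else '?' for a,s,v in r))
E
python3 asc.py side 238 320 270 340
```

```text
.......###############......#y##############BBBBBB####.........BBB................
....###############..........###########..##BBBBBB####.........BBB#...............
....###########..............########.....###BBBBB####.........BBBB...............
....########..................###..........###BBBB####.........BBBB#..............
....####...............rr.....##...........###BBBB####.........BBBBB..............
.......................rrr.................####BBB####.........BBBBBB.............
.......................rrr.................####BBB####.........BBBBBB#............
.......................rrrrr#..............#####BB#####........BBBBBBB............
......................#rrrrr#..............######B#####........BBBBBBBB...........
....................###rrrrrr..............############........BBBBBBBB#..........
...............rrrrr###rrrrrrrr............############........BBBBBBBBB..........
..#.........rrrrrrr###rrrrrrrrr............############.......#BBBBBBBBBB.........
.##........rrrrrrrrrrrrrrrrrrr?.#..........############.......#BBBBBBBBBB#........
...........#r#rrrrrrr
[... 4009 characters left out ...]
rrrrrrrrrO#BBBBBBBBBB?rrr???rrrrrrrr
.......yyyyyyyyyyyOrrrrrrrrrrrrrrrrrrrrrrrrrrrrrrrrrrrrrO#BBBBBBBB#rrrrr?rrrrrrrrr
........yyyyyyyyyyyOrrrrrrrrrrrrrrrrrrrrrrrrrrrrrrrrrrrrOy#BBBBB##Orrrrrrrrrrrrrrr
........yyyyyyyyyyyOrrrrrrrrrrrrrrrrrrrrrrrrrrrrrrrrrrrrOOyy#BB#yyyOrrrrrrrrrrrrrr
.........yyyyy#yyyyyOrrrrrrrrrrrrrrrrrrrrrrrrrrrrrrrrrrrrOyyy##yyyyyrrrrrrrrrrrrrr
.........yyyyy#yyyyyOrrrrrrrrrrrrrrrrrrrrrrrrrrrrrrrrrrrrOyyyyyyyyyyOrrrrrrrrrrrrr
..........yyyy##yyyyyOrrrrrrrrrrrrrrrrrrrrrrrrrrrrrrrrrrrOyyyyyyyyyyyrrrrrrrrrrrrr
#.........yyyy##yyyyyOrrrrrrrrrrrrrrrrrrrrrrrrrrrrrrrrrrrOyyyyyyyyyyyOrrrrrrrrrrrr
#.........yyyy###yyyyyrrrrrrrrrrrrrrrrrrrrrrrrrrrrrrrrrrrOyyyyyyyyyyyyrrrrrrrrrrrr
```

Only yellow shows in the slot gap, and the weight dropped to the empty tray's. The tray stays tilted in the grip, so I'll right it by pushing its rear foot against the box's outer wall on the -x side, clear of everything.

>>> jog_arm([
  {"xyz":[0,0.02,-0.2],"spin":0},
  {"xyz":[0,0,-0.3],"spin":0},
  {"xyz":[0,0,-0.3],"spin":0},
  {"xyz":[0,-0.2,0],"spin":0},
  {"xyz":[0,-0.4,0],"spin":0},
  {"xyz":[0,-0.4,0],"spin":0},
  {"xyz":[0,-0.4,0],"spin":0},
  {"xyz":[0,-0.3,0],"spin":0},
  {"xyz":[0,-0.1,0],"spin":0},
  {"xyz":[0,0,0],"spin":0},
])

```text
time: 47.35
tool_pos: [359.9, -318.1, 230.1]
tcp_rot: [-3.142, -0.0, 1.864]
contact_force: [0.2, -0.2, -2.2]
grip_width: 15.4
finger_force: 30.0
```

>>> jog_arm([
  {"xyz":[0,0,0.2],"spin":0},
  {"xyz":[0,0,0.3],"spin":0},
  {"xyz":[0,0,0.4],"spin":0},
  {"xyz":[0,0,0.4],"spin":0},
  {"xyz":[0,0,0.1],"spin":0},
  {"xyz":[0,0,0],"spin":0},
  {"xyz":[0,0,0],"spin":0},
  {"xyz":[0,0,0],"spin":0},
  {"xyz":[0,0,0],"spin":0},
  {"xyz":[0,0,0],"spin":0},
])

```text
time: 48.6
tool_pos: [360.5, -318.3, 118.8]
tcp_rot: [3.141, 0.001, 1.865]
contact_force: [-0.5, 0.0, -3.0]
grip_width: 15.6
finger_force: 30.0
```

```bash
python3 bx.py -118 0 20; python3 or.py
```

```text
bar in box x,y,zlid -140.4 -0.6 26.2 yaw err 0.002 w 15.6 t 48.6 F [-0.5  0.  -3. ]
units [0.007 0.279 0.077] spin 0.02
orange [266 194  29   9  66] [280.6 198. ]
orange [304 219  34  15 170] [320.8 225.9]
orange [274 286  21  29  36] [284.7 298.6]
orange [271 288  25  49  53] [282.5 311.3]
orange [243 301  12  27  28] [248.2 313.8]
orange [295 336  13   9  21] [302. 341.]
orange [315 341  23   9  23] [326.  345.3]
orange [265 351   4   8   8] [266.5 354.5]
orange [301 350  13   5  13] [307. 352.]
orange [278 356  19   7  19] [287.  358.9]
blue [297 230  44  13 253] [314.5 234.8] ((318.5, 236.0), (12.0, 43.0), 90.0)
blue [ 215  309   37   74 1682] [229.5 349.2] ((233.0, 345.5), (73.0, 36.0), 90.0)
```

>>> jog_arm([
  {"xyz":[0,0.2,0.1],"spin":0},
  {"xyz":[0,0.1,0],"spin":0},
  {"xyz":[0,0.04,-0.06],"spin":0},
  {"xyz":[0,0.04,-0.06],"spin":0},
  {"xyz":[0,0.05,-0.06],"spin":0},
  {"xyz":[0,0.05,-0.05],"spin":0},
  {"xyz":[0,0,0],"spin":0},
  {"xyz":[0,0,0],"spin":0},
  {"xyz":[0,0,0],"spin":0},
  {"xyz":[0,0,0],"spin":0},
])

```text
time: 49.9
tool_pos: [397.0, -307.0, 128.8]
tcp_rot: [-3.141, -0.0, 1.865]
contact_force: [-0.4, -0.6, -2.7]
grip_width: 11.9
finger_force: 29.9
```

```bash
python3 bx.py -88 0 50
```

```text
bar in box x,y,zlid -102.1 -0.4 36.2 yaw err 0.002 w 11.9 t 49.9 F [-0.4 -0.6 -2.7]
units [ 0.004  0.176 -0.172] spin 0.02
```

Width is back at 11.9 mm, so the tray is upright. Return it to its spot on the mat.

>>> jog_arm([
  {"xyz":[0,-0.05,-0.3],"spin":0},
  {"xyz":[0,0,-0.5],"spin":0},
  {"xyz":[0,0,-0.45],"spin":0},
  {"xyz":[0.2,0.1,0],"spin":0},
  {"xyz":[0.4,0.2,0],"spin":0},
  {"xyz":[0.6,0.28,0],"spin":0},
  {"xyz":[0.6,0.28,0],"spin":0},
  {"xyz":[0.6,0.28,0],"spin":0},
  {"xyz":[0.6,0.28,0],"spin":0},
  {"xyz":[0.6,0.28,0],"spin":0},
])

```text
time: 51.15
tool_pos: [438.9, 9.3, 227.6]
tcp_rot: [-3.14, -0.001, 1.865]
contact_force: [1.4, -0.0, -2.5]
grip_width: 11.6
finger_force: 29.9
```

>>> jog_arm([
  {"xyz":[0.6,0.25,0],"spin":0},
  {"xyz":[0.5,0.2,0],"spin":0},
  {"xyz":[0.2,0.05,0],"spin":0},
  {"xyz":[0,0,0],"spin":-1},
  {"xyz":[0,0,0],"spin":-1},
  {"xyz":[0,0,0],"spin":-1},
  {"xyz":[0,0,0],"spin":-1},
  {"xyz":[0,0,0],"spin":-1},
  {"xyz":[0,0,0],"spin":-1},
  {"xyz":[0,0,0],"spin":-1},
])

```text
time: 52.4
tool_pos: [447.3, 117.5, 227.9]
tcp_rot: [-3.14, -0.001, 2.567]
contact_force: [-0.0, -0.0, -2.2]
grip_width: 11.7
finger_force: 29.9
```

```bash
python3 go.py 449.6 121.9 40 2.585
```

```text
at [447.3 117.5 227.9] yaw 2.567 rp [-3.14e+00 -1.00e-03] w 11.7 t 52.4 F [-0.  -0.  -2.2] j [ 0.09  0.2   1.63 -0.    1.31 -0.91]
units xyz [2.000e-03 6.500e-02 2.348e+00] spin -0.18
```

>>> jog_arm([
  {"xyz":[0,0.06,0.2],"spin":-0.2},
  {"xyz":[0,0,0.4],"spin":0},
  {"xyz":[0,0,0.5],"spin":0},
  {"xyz":[0,0,0.5],"spin":0},
  {"xyz":[0,0,0.4],"spin":0},
  {"xyz":[0,0,0.25],"spin":0},
  {"xyz":[0,0,0.1],"spin":0},
  {"xyz":[0,0,0.1],"spin":0},
  {"xyz":[0,0,0],"spin":0},
  {"xyz":[0,0,0],"spin":0},
])

```text
time: 53.65
tool_pos: [451.1, 122.0, 33.3]
tcp_rot: [3.141, 0.001, 2.585]
contact_force: [-1.0, -0.4, -2.6]
grip_width: 11.2
finger_force: 30.0
```

>>> jog_arm([
  {"xyz":[0,0,0.04],"spin":0},
  {"xyz":[0,0,0.03],"spin":0},
  {"xyz":[0,0,0],"spin":0},
  {"xyz":[0,0,0],"spin":0},
  {"xyz":[0,0,0],"spin":0},
  {"xyz":[0,0,0],"spin":0},
  {"xyz":[0,0,0],"spin":0},
  {"xyz":[0,0,0],"spin":0},
  {"xyz":[0,0,0],"spin":0},
  {"xyz":[0,0,0],"spin":0},
])

```text
time: 54.9
tool_pos: [452.3, 121.6, 31.1]
tcp_rot: [3.14, 0.004, 2.585]
contact_force: [-8.7, -4.5, 36.1]
grip_width: 11.7
finger_force: 30.0
```

Contact has been made (the bar had slipped a few mm in the pads). Relieve and release.

>>> jog_arm([
  {"xyz":[0,0,-0.06],"spin":0},
  {"xyz":[0,0,0],"spin":0},
  {"xyz":[0,0,0],"spin":0},
  {"xyz":[0,0,0],"spin":0},
  {"xyz":[0,0,0],"spin":0},
  {"xyz":[0,0,0],"spin":0},
  {"xyz":[0,0,0],"spin":0},
  {"xyz":[0,0,0],"spin":0},
  {"xyz":[0,0,0],"spin":0},
  {"xyz":[0,0,0],"spin":0},
])

```text
time: 56.15
tool_pos: [450.8, 122.0, 32.1]
tcp_rot: [-3.142, 0.0, 2.585]
contact_force: [-1.0, -0.0, -2.4]
grip_width: 11.9
finger_force: 30.0
```

>>> jog_arm([
  {"xyz":[0,0,0],"spin":0},
  {"xyz":[0,0,0],"spin":0},
  {"xyz":[0,0,0],"spin":0},
  {"xyz":[0,0,0],"spin":0},
  {"xyz":[0,0,0],"spin":0},
  {"xyz":[0,0,0],"spin":0},
  {"xyz":[0,0,-0.2],"spin":0},
  {"xyz":[0,0,-0.5],"spin":0},
  {"xyz":[0,0,-0.7],"spin":0},
  {"xyz":[0,0,-0.7],"spin":0},
], gripper=60)

```text
time: 57.4
tool_pos: [450.4, 121.9, 201.7]
tcp_rot: [-3.141, -0.0, 2.585]
contact_force: [0.8, -0.0, -1.0]
grip_width: 55.1
finger_force: 0.0
```

>>> jog_arm([
  {"xyz":[-0.3,0.2,-0.4],"spin":0.5},
  {"xyz":[-0.3,0.3,-0.4],"spin":1},
  {"xyz":[-0.3,0.3,-0.3],"spin":1},
  {"xyz":[-0.3,0.3,-0.2],"spin":1},
  {"xyz":[0,0,0],"spin":1},
  {"xyz":[0,0,0],"spin":1},
  {"xyz":[0,0,0],"spin":1},
  {"xyz":[0,0,0],"spin":0.7},
  {"xyz":[0,0,0],"spin":0},
  {"xyz":[0,0,0],"spin":0},
])

```text
time: 58.65
tool_pos: [580.7, 130.9, 304.0]
tcp_rot: [-3.141, 0.0, 1.866]
contact_force: [-0.8, 0.2, -0.7]
grip_width: 54.4
finger_force: 0.0
```

```bash
python3 snap.py w11; python3 chk.py w11; python3 or.py | grep orange | head -3
```

```text
[580.7 130.9 304. ] [-3.141  0.     1.866] [ 0.09  0.43  1.11 -0.    1.61 -0.2 ] 58.65
bar [268   0  63  77 910] (511.8, 281.3) [ 13.2 111.8] -0.601
bar [421   0  25  30 439] (659.3, 352.1) [28.9 31.6] -0.489
bar [190 110  67  71 855] (449.3, 122.6) [ 13.7 118.5] -0.564
bar [  0 113  15  74 662] (168.2, 28.4) [ 18.7 103.2] -1.528
bar [461 137  50  66 685] (804.5, 194.8) [ 12.6 115.7] -0.583
bar [298 164  86  17 730] (611.6, 133.9) [ 13.  118.9] 0.392
rod [285   0  51  68 513] (518.2, 301.5) [  8.9 109.6] -0.609
rod [302 150  71  17 716] (606.9, 144.6) [ 16.3 110.6] 0.399
orange [272 195  16   6  34] [279.3 197.5]
orange [304 219  34  14 149] [320.7 225.9]
orange [240 295   7  15  16] [242.9 301.8]
```

Tray A is upright on the mat and empty at (449,123). Next, tray B.

>>> jog_arm([
  {"xyz":[0,0,0],"spin":-1},
  {"xyz":[0,0,0],"spin":-1},
  {"xyz":[0,0,0],"spin":-1},
  {"xyz":[0,0,0],"spin":-1},
  {"xyz":[0,0,0],"spin":-1},
  {"xyz":[0,0,0],"spin":-1},
  {"xyz":[0,0,0],"spin":-1},
  {"xyz":[0,0,0],"spin":-1},
  {"xyz":[0,0,0],"spin":-1},
  {"xyz":[0,0,0],"spin":-1},
])

```text
time: 60.0
tool_pos: [580.8, 130.9, 304.1]
tcp_rot: [-3.141, 0.0, 2.869]
contact_force: [-1.0, 0.1, 0.4]
grip_width: 55.0
finger_force: 0.0
```

>>> jog_arm([
  {"xyz":[0,0,0],"spin":-1},
  {"xyz":[0,0,0],"spin":-1},
  {"xyz":[0,0,0],"spin":-1},
  {"xyz":[0,0,0],"spin":-1},
  {"xyz":[0,0,0],"spin":-1},
  {"xyz":[0,0,0],"spin":-1},
  {"xyz":[0,0,0],"spin":-0.7},
  {"xyz":[-0.37,-0.11,0.4],"spin":0},
  {"xyz":[0,0,0.6],"spin":0},
  {"xyz":[0,0,0.6],"spin":0},
])

```text
time: 61.25
tool_pos: [611.7, 134.1, 174.6]
tcp_rot: [-3.141, 0.0, -2.748]
contact_force: [0.6, -0.4, 0.1]
grip_width: 54.7
finger_force: 0.0
```

```bash
python3 go.py 611.8 134.1 22 -2.747
```

```text
at [611.7 134.1 174.6] yaw -2.748 rp [-3.141  0.   ] w 54.7 t 61.25 F [ 0.6 -0.4  0.1] j [ 0.09  0.55  1.26 -0.    1.33 -1.87]
units xyz [-1.000e-03  0.000e+00  1.907e+00] spin -0.01
```

>>> jog_arm([
  {"xyz":[0,0,0.4],"spin":0},
  {"xyz":[0,0,0.5],"spin":0},
  {"xyz":[0,0,0.4],"spin":0},
  {"xyz":[0,0,0.3],"spin":0},
  {"xyz":[0,0,0.2],"spin":0},
  {"xyz":[0,0,0.1],"spin":0},
  {"xyz":[0,0,0],"spin":0},
  {"xyz":[0,0,0],"spin":0},
  {"xyz":[0,0,0],"spin":0},
  {"xyz":[0,0,0],"spin":0},
])

```text
time: 62.5
tool_pos: [611.8, 134.1, 24.6]
tcp_rot: [-3.141, 0.001, -2.748]
contact_force: [1.0, 0.8, 1.0]
grip_width: 55.6
finger_force: 0.0
```

>>> jog_arm([
  {"xyz":[0,0,0],"spin":0},
  {"xyz":[0,0,0],"spin":0},
  {"xyz":[0,0,0],"spin":0},
  {"xyz":[0,0,0],"spin":0},
  {"xyz":[0,0,0],"spin":0},
  {"xyz":[0,0,0],"spin":0},
  {"xyz":[0,0,0],"spin":0},
  {"xyz":[0,0,0],"spin":0},
  {"xyz":[0,0,0],"spin":0},
  {"xyz":[0,0,0],"spin":0},
], gripper=0)

```text
time: 63.75
tool_pos: [611.5, 134.1, 24.1]
tcp_rot: [-3.142, -0.0, -2.748]
contact_force: [0.1, 0.7, 0.6]
grip_width: 11.8
finger_force: 30.0
```

>>> jog_arm([
  {"xyz":[0,0,-0.1],"spin":0},
  {"xyz":[0,0,-0.2],"spin":0},
  {"xyz":[0,0,-0.3],"spin":0},
  {"xyz":[0,0,-0.4],"spin":0},
  {"xyz":[0,0,-0.4],"spin":0},
  {"xyz":[0,0,-0.4],"spin":0},
  {"xyz":[0,0,-0.4],"spin":0},
  {"xyz":[0,0,-0.2],"spin":0},
  {"xyz":[0,0,-0.1],"spin":0},
  {"xyz":[0,0,0],"spin":0},
])

```text
time: 65.0
tool_pos: [611.4, 134.0, 223.8]
tcp_rot: [3.142, -0.0, -2.748]
contact_force: [0.4, -1.2, -2.3]
grip_width: 11.5
finger_force: 30.0
```

>>> jog_arm([
  {"xyz":[0,0,0],"spin":0.3},
  {"xyz":[0,0,0],"spin":0.7},
  {"xyz":[0,0,0],"spin":1},
  {"xyz":[0,0,0],"spin":1},
  {"xyz":[0,0,0],"spin":1},
  {"xyz":[0,0,0],"spin":1},
  {"xyz":[0,0,0],"spin":1},
  {"xyz":[0,0,0],"spin":1},
  {"xyz":[0,0,0],"spin":1},
  {"xyz":[0,0,0],"spin":1},
])

```text
time: 66.25
tool_pos: [611.1, 134.0, 222.8]
tcp_rot: [-3.14, -0.002, 2.63]
contact_force: [-0.6, -1.0, -2.1]
grip_width: 11.8
finger_force: 30.0
```

>>> jog_arm([
  {"xyz":[0,0,0],"spin":1},
  {"xyz":[0,0,0],"spin":1},
  {"xyz":[0,0,0],"spin":1},
  {"xyz":[0,0,0],"spin":1},
  {"xyz":[0,0,0],"spin":1},
  {"xyz":[0,0,0],"spin":1},
  {"xyz":[0,0,0],"spin":1},
  {"xyz":[0,0,0],"spin":0.5},
  {"xyz":[0,0,0],"spin":0.2},
  {"xyz":[0,0,0],"spin":0},
])

```text
time: 67.5
tool_pos: [611.3, 134.0, 223.5]
tcp_rot: [-3.141, -0.0, 1.865]
contact_force: [-0.7, -0.4, -1.8]
grip_width: 11.7
finger_force: 30.0
```

```bash
python3 bx.py 40 0 130 44
```

```text
bar in box x,y,zlid 230.1 360.4 132.5 yaw err 0.002 w 11.7 t 67.5 F [-0.7 -0.4 -1.8]
units [-4.499 -2.386  0.033] spin 0.02
```

>>> jog_arm([
  {"xyz":[-0.1,-0.05,0],"spin":0},
  {"xyz":[-0.2,-0.1,0],"spin":0},
  {"xyz":[-0.3,-0.15,0],"spin":0},
  {"xyz":[-0.4,-0.2,0],"spin":0},
  {"xyz":[-0.4,-0.2,0],"spin":0},
  {"xyz":[-0.4,-0.2,0],"spin":0},
  {"xyz":[-0.4,-0.2,0],"spin":0},
  {"xyz":[-0.4,-0.2,0],"spin":0},
  {"xyz":[-0.4,-0.2,0],"spin":0},
  {"xyz":[-0.4,-0.2,0],"spin":0},
])

```text
time: 68.75
tool_pos: [559.1, -167.9, 224.3]
tcp_rot: [3.142, 0.001, 1.864]
contact_force: [-0.3, 0.4, -2.3]
grip_width: 11.8
finger_force: 30.0
```

>>> jog_arm([
  {"xyz":[-0.35,-0.2,0],"spin":0},
  {"xyz":[-0.3,-0.2,0],"spin":0},
  {"xyz":[-0.2,-0.14,0],"spin":0},
  {"xyz":[-0.15,-0.1,0],"spin":0},
  {"xyz":[-0.1,-0.04,0],"spin":0},
  {"xyz":[0,0,0.1],"spin":0},
  {"xyz":[0,0,0.2],"spin":0},
  {"xyz":[0,0,0.2],"spin":0},
  {"xyz":[0,0,0.15],"spin":0},
  {"xyz":[0,0,0],"spin":0},
])

```text
time: 70.0
tool_pos: [533.2, -265.0, 170.8]
tcp_rot: [-3.14, -0.002, 1.865]
contact_force: [-0.2, -0.9, -0.7]
grip_width: 11.7
finger_force: 30.0
```

```bash
python3 bx.py 28 0 65.5 41.9
```

```text
bar in box x,y,zlid 40.4 0.7 77.7 yaw err 0.002 w 11.7 t 70.0 F [-0.2 -0.9 -0.7]
units [-0.008 -0.154  0.153] spin 0.02
```

>>> jog_arm([
  {"xyz":[-0.01,-0.05,0.05],"spin":0},
  {"xyz":[0,-0.07,0.06],"spin":0},
  {"xyz":[0,-0.04,0.04],"spin":0},
  {"xyz":[0,0,0],"spin":0},
  {"xyz":[0,0,0],"spin":0},
  {"xyz":[0,0,0],"spin":0},
  {"xyz":[0,0,0],"spin":0},
  {"xyz":[0,0,0],"spin":0},
  {"xyz":[0,0,0],"spin":0},
  {"xyz":[0,0,0],"spin":0},
])

```text
time: 71.25
tool_pos: [521.6, -270.1, 160.1]
tcp_rot: [-3.142, 0.0, 1.865]
contact_force: [-0.1, -0.2, -1.6]
grip_width: 11.7
finger_force: 30.0
```

```bash
python3 bx.py 23 0 65 41.9
```

```text
bar in box x,y,zlid 27.8 -0.9 67.0 yaw err 0.002 w 11.7 t 71.25 F [-0.1 -0.2 -1.6]
units [ 0.011 -0.06   0.025] spin 0.02
```

>>> jog_arm([
  {"xyz":[0,-0.05,0],"spin":0},
  {"xyz":[0,-0.04,0],"spin":0},
  {"xyz":[0,-0.04,-0.04],"spin":0},
  {"xyz":[0,-0.04,-0.03],"spin":0},
  {"xyz":[0,-0.05,-0.03],"spin":0},
  {"xyz":[0,-0.05,-0.03],"spin":0},
  {"xyz":[0,-0.05,-0.01],"spin":0},
  {"xyz":[0,-0.05,-0.01],"spin":0},
  {"xyz":[0,-0.05,-0.01],"spin":0},
  {"xyz":[0,-0.05,-0.01],"spin":0},
])

```text
time: 72.5
tool_pos: [490.1, -280.2, 177.0]
tcp_rot: [3.131, 0.004, 1.865]
contact_force: [10.5, 8.1, 11.0]
grip_width: 15.0
finger_force: 30.0
```

```bash
python3 bx.py -7 0 80 41.9
```

```text
bar in box x,y,zlid -5.3 -1.4 83.9 yaw err 0.003 w 15.0 t 72.5 F [10.5  8.1 11. ]
units [ 0.018 -0.022  0.048] spin 0.03
```

>>> jog_arm([
  {"xyz":[0,0.03,0.05],"spin":0},
  {"xyz":[0,0.05,0.03],"spin":0},
  {"xyz":[0,0.06,0.03],"spin":0},
  {"xyz":[0,0.04,0.02],"spin":0},
  {"xyz":[0,0,0],"spin":0},
  {"xyz":[0,0,0],"spin":0},
  {"xyz":[0,0,0],"spin":0},
  {"xyz":[0,0,0],"spin":0},
  {"xyz":[0,0,0],"spin":0},
  {"xyz":[0,0,0],"spin":0},
])

```text
time: 73.75
tool_pos: [499.4, -276.9, 163.4]
tcp_rot: [3.142, 0.0, 1.865]
contact_force: [0.9, 0.6, -2.1]
grip_width: 14.7
finger_force: 30.0
```

```bash
python3 bx.py 2 0 74 41.9; python3 asc.py side 258 324 284 340 | cut -c1-66 | awk 'NR%2'
```

```text
bar in box x,y,zlid 4.6 -1.0 70.3 yaw err 0.002 w 14.7 t 73.75 F [ 0.9  0.6 -2.1]
units [ 0.012 -0.032 -0.046] spin 0.02
rrrrrrrrrrr?B##..........###########.......BBBBBBBBBB#............
rrrrrrrrrrrr?B##.........############.....BBBBBBBBBBBBB...........
rrrrrrrrrrrrrOOO.........############...BBBBBBBBBBBBBBBB..........
rrrrrrrrrrrrrrOOO........##B#########.BBBBBBBBBBBBBBBBBBB.........
rrrrrrrrrrrrrrOOOOOOOO....#BB########BBBBBBBBBBBBBBBBBBBBB#.......
rrrrrrrrrrrrrrrOOOOOOOOOO#BBBBB#######BBBBBBBBBBBBBBBBBBBBB#......
rrrrrrrrrrrrrrrrrOOOOOOOOO#BBBBB########BBBBBBBBBBBBBBBBBBBBB.....
rrrrrrrrrrrrrrrrrrOOOOOOOOO#BBBBB########BBBBBBBBBBBBBBBBBBBBB#...
rrrrrrrrrrrrrrrrrrrOOOOOOOOOrBBBBB########BBBBBBBBBBBBBBBBBBBBB#..
rrrrrrrrrrrrrrrrrrrrOOOOOOOOOrBBBBB########BBBBBBBBBBBBBBBBBBBBBB.
rrrrrrrrrrrrrrrrrrrrrOOOOOOOOOrBBBBB####BBBBBBBBBBBBBBBBBBBBBBBBBB
rrrrrrrrrrrrrrrrrrrrrrOOOOOOOOOO#BBBB#BBBBBBBBBBBBBBBBBBBBBBBBBBBB
rrrrrrrrrrrrrrrrrrrrrrrOOOOOOOOOO#BBBBBBBBBBBBBBBBBBBBBBBBBBBBBBBB
rrrrrrrrrrrrrrrrrrrrrrrrOOOOOOOOOO#BBBBBBBBBBBBBBBBBBBBBBBBBBBBBBB
rrrrrrrrrrrrrrrrrrrrrrrrOOOOOOOOOOO#BBBBB
[... 196 characters left out ...]
OOrBBBBBBBBBBBBBBBBBBBBBBBBBBB
rrrrrrrrrrrrrrrrrrrrrrrrrrrrrrOOOOOOOOOrBBBBBBBBBBBBBBBBBBBBBBBBBB
rrrrrrrrrrrrrrrrrrrrrrrrrrrrrrrOOOOOOOOOrBBBBBBBBBBBBBBBBBBBBBBBBB
rrrrrrrrrrrrrrrrrrrrrrrrrrrrrrrrOOOOOOOOO#BBBBBBBBBBBBBBBBBBBBBB??
rrrrrrrrrrrrrrrrrrrrrrrrrrrrrrrrOOOOOOOO#BBBBBBBBBBBBBBBBBBBBB?rrr
rrrrrrrrrrrrrrrrrrrrrrrrrrrrrrrrrOOOO##BBBBBBBBBBBBBBBBBBBB??rrrrr
rrrrrrrrrrrrrrrrrrrrrrrrrrrrrrrrrrr##BBBBBBBBBBBBBBBBBBBB?rrrrrrrr
rrrrrrrrrrrrrrrrrrrrrrrrrrrrrrrrrrrr#BBBBBBBBBBB??BBBB#?rrrrrrrrrr
rrrrrrrrrrrrrrrrrrrrrrrrrrrrrrrrrrrrrr#BBBBBB#OOrrr??rrrrrrrrrrrrr
OrrrrrrrrrrrrrrrrrrrrrrrrrrrrrrrrrrrrOyy#BB#yyyyOrrrrrrrrrrrrrrrrr
yOrrrrrrrrrrrrrrrrrrrrrrrrrrrrrrrrrrrOyyyyyyyyyyyOrrrrrrrrrrrrrrrr
```

Both B rods are arched between lip and guard. Widen the gap a bit with a jiggle.

>>> jog_arm([
  {"xyz":[0,0.02,0],"spin":0},
  {"xyz":[0,0.02,0],"spin":0},
  {"xyz":[0,0.02,0],"spin":0},
  {"xyz":[0,0,0],"spin":0},
  {"xyz":[0,0,0],"spin":0},
  {"xyz":[0,0,0],"spin":0},
  {"xyz":[0,0,0],"spin":0},
  {"xyz":[0,0,0],"spin":0},
  {"xyz":[0,0,0],"spin":0},
  {"xyz":[0,0,0],"spin":0},
])

```text
time: 75.05
tool_pos: [504.0, -275.5, 163.3]
tcp_rot: [-3.142, 0.0, 1.865]
contact_force: [-0.1, -0.9, -1.9]
grip_width: 15.0
finger_force: 30.0
```

```bash
python3 bx.py 2 0 74 41.9; python3 asc.py side 258 324 284 340 | cut -c1-66 | awk 'NR%4==1'
```

```text
bar in box x,y,zlid 9.4 -0.9 70.2 yaw err 0.002 w 15.0 t 75.05 F [-0.1 -0.9 -1.9]
units [ 0.011 -0.093 -0.047] spin 0.02
rrrrrrrrrrrrr?BB##..........###########......BBBBBBBBBBB..........
rrrrrrrrrrrrrOyyy#B#........############..BBBBBBBBBBBBBBBBB.......
rrrrrrrrrrrrrrOyyyy#BBBBB...#BBBB#######BBBBBBBBBBBBBBBBBBBBB#....
rrrrrrrrrrrrrrrrOOyyy.BBBBBBBBBBBBB########BBBBBBBBBBBBBBBBBBBBB..
rrrrrrrrrrrrrrrrrrOOyyy#BBBBBBBBBBBBB########BBBBBBBBBBBBBBBBBBBBB
rrrrrrrrrrrrrrrrrrrrrOyyy.BBBBBBBBBBBBBB##BBBBBBBBBBBBBBBBBBBBBBBB
rrrrrrrrrrrrrrrrrrrrrrrOyyyyBBBBBBBBBBBBBBBBBBBBBBBBBBBBBBBBBBBBBB
rrrrrrrrrrrrrrrrrrrrrrrrrOyyyy#BBBBBBBBBBBBBBBBBBBBBBBBBBBBBBBBBBB
rrrrrrrrrrrrrrrrrrrrrrrrrrrOyyyy#BBBBBBBBBBBBBBBBBBBBBBBBBBBBBBBBB
rrrrrrrrrrrrrrrrrrrrrrrrrrrrrOyyyy#BBBBBBBBBBBBBBBBBBBBBBBBBBBBBBB
rrrrrrrrrrrrrrrrrrrrrrrrrrrrrrrOyyyy#BBBBBBBBBBBBBBBBBBBBBBBBBBBBB
rrrrrrrrrrrrrrrrrrrrrrrrrrrrrrrrrOyyyyyBBBBBBBBBBBBBBBBBBBBBB?rrrr
rrrrrrrrrrrrrrrrrrrrrrrrrrrrrrrrrrrOyyy#BBBBBBBBB??rr?BB?rrrrrrrrr
OrrrrrrrrrrrrrrrrrrrrrrrrrrrrrrrrrrrrOyyyyyy#yyyOrrrrrrrrrrrrrrrrr
```

Both fell in. Right the tray on the wall again, then carry it back.

>>> jog_arm([
  {"xyz":[0,0.02,-0.2],"spin":0},
  {"xyz":[0,0,-0.35],"spin":0},
  {"xyz":[0,0,-0.3],"spin":0},
  {"xyz":[0,-0.3,0],"spin":0},
  {"xyz":[0,-0.5,0],"spin":0},
  {"xyz":[0,-0.5,0],"spin":0},
  {"xyz":[0,-0.4,0],"spin":0},
  {"xyz":[0,-0.2,0],"spin":0},
  {"xyz":[0,0,0],"spin":0},
  {"xyz":[0,0,0],"spin":0},
])

```text
time: 76.35
tool_pos: [360.9, -318.9, 231.4]
tcp_rot: [3.141, 0.0, 1.865]
contact_force: [0.6, -0.3, -1.2]
grip_width: 14.8
finger_force: 30.0
```

>>> jog_arm([
  {"xyz":[0,0,0.2],"spin":0},
  {"xyz":[0,0,0.4],"spin":0},
  {"xyz":[0,0,0.4],"spin":0},
  {"xyz":[0,0,0.35],"spin":0},
  {"xyz":[0,0,0.15],"spin":0},
  {"xyz":[0,0,0],"spin":0},
  {"xyz":[0,0,0],"spin":0},
  {"xyz":[0,0,0],"spin":0},
  {"xyz":[0,0,0],"spin":0},
  {"xyz":[0,0,0],"spin":0},
])

```text
time: 77.6
tool_pos: [360.1, -319.1, 111.6]
tcp_rot: [3.141, 0.001, 1.865]
contact_force: [-0.1, -0.9, -2.4]
grip_width: 14.5
finger_force: 30.0
```

```bash
python3 bx.py -116 0 18 41.9
```

```text
bar in box x,y,zlid -141.0 -1.3 18.5 yaw err 0.002 w 14.5 t 77.6 F [-0.1 -0.9 -2.4]
units [0.016 0.312 0.007] spin 0.02
```

>>> jog_arm([
  {"xyz":[0,0.2,0],"spin":0},
  {"xyz":[0,0.1,0],"spin":0},
  {"xyz":[0,0.04,-0.06],"spin":0},
  {"xyz":[0,0.04,-0.06],"spin":0},
  {"xyz":[0,0.05,-0.06],"spin":0},
  {"xyz":[0,0.05,-0.05],"spin":0},
  {"xyz":[0,0,0],"spin":0},
  {"xyz":[0,0,0],"spin":0},
  {"xyz":[0,0,0],"spin":0},
  {"xyz":[0,0,0],"spin":0},
])

```text
time: 78.85
tool_pos: [396.7, -307.9, 129.6]
tcp_rot: [-3.142, -0.0, 1.865]
contact_force: [-0.2, 0.4, -2.0]
grip_width: 13.2
finger_force: 30.0
```

>>> jog_arm([
  {"xyz":[0,-0.05,-0.3],"spin":0},
  {"xyz":[0,0,-0.5],"spin":0},
  {"xyz":[0,0,-0.45],"spin":0},
  {"xyz":[0,0,0],"spin":0},
  {"xyz":[0,0,0],"spin":0},
  {"xyz":[0,0,0],"spin":0},
  {"xyz":[0,0,0],"spin":0},
  {"xyz":[0,0,0],"spin":0},
  {"xyz":[0,0,0],"spin":0},
  {"xyz":[0,0,0],"spin":0},
])

```text
time: 80.1
tool_pos: [393.0, -309.1, 229.7]
tcp_rot: [-3.142, 0.0, 1.865]
contact_force: [-0.5, 0.0, -1.5]
grip_width: 12.9
finger_force: 30.0
```

```bash
python3 go.py 611.8 134.1 228 -2.747
```

```text
at [ 393.  -309.1  229.7] yaw 1.865 rp [-3.142  0.   ] w 12.9 t 80.1 F [-0.5  0.  -1.5] j [-0.82  0.27  1.54 -0.    1.33 -1.11]
units xyz [4.509 4.224 0.021] spin 46.12
```

>>> jog_arm([
  {"xyz":[0.2,0.2,0],"spin":0},
  {"xyz":[0.4,0.4,0],"spin":0},
  {"xyz":[0.5,0.45,0],"spin":0},
  {"xyz":[0.5,0.45,0],"spin":0},
  {"xyz":[0.5,0.45,0],"spin":0},
  {"xyz":[0.5,0.45,0],"spin":0},
  {"xyz":[0.5,0.45,0],"spin":0},
  {"xyz":[0.5,0.45,0],"spin":0},
  {"xyz":[0.5,0.45,0],"spin":0},
  {"xyz":[0.4,0.4,0],"spin":0},
])

```text
time: 81.35
tool_pos: [606.9, 133.8, 229.6]
tcp_rot: [3.141, 0.0, 1.866]
contact_force: [0.4, -0.2, -0.3]
grip_width: 12.0
finger_force: 29.8
```

>>> jog_arm([
  {"xyz":[0,0.07,0],"spin":-1},
  {"xyz":[0,0,0],"spin":-1},
  {"xyz":[0,0,0],"spin":-1},
  {"xyz":[0,0,0],"spin":-1},
  {"xyz":[0,0,0],"spin":-1},
  {"xyz":[0,0,0],"spin":-1},
  {"xyz":[0,0,0],"spin":-1},
  {"xyz":[0,0,0],"spin":-1},
  {"xyz":[0,0,0],"spin":-1},
  {"xyz":[0,0,0],"spin":-1},
])

```text
time: 82.6
tool_pos: [611.7, 133.3, 229.5]
tcp_rot: [-3.141, -0.0, 2.868]
contact_force: [0.5, -0.4, -1.3]
grip_width: 11.8
finger_force: 29.9
```

>>> jog_arm([
  {"xyz":[0,0,0],"spin":-1},
  {"xyz":[0,0,0],"spin":-1},
  {"xyz":[0,0,0],"spin":-1},
  {"xyz":[0,0,0],"spin":-1},
  {"xyz":[0,0,0],"spin":-1},
  {"xyz":[0,0,0],"spin":-1},
  {"xyz":[0,0,0],"spin":-0.7},
  {"xyz":[0,0,0],"spin":0},
  {"xyz":[0,0,0],"spin":0},
  {"xyz":[0,0,0],"spin":0},
])

```text
time: 83.85
tool_pos: [611.7, 133.3, 229.7]
tcp_rot: [-3.142, -0.0, -2.749]
contact_force: [0.4, -0.7, -2.5]
grip_width: 11.8
finger_force: 29.9
```

```bash
python3 go.py 611.8 134.1 36 -2.747
```

```text
at [611.7 133.3 229.7] yaw -2.749 rp [-3.142 -0.   ] w 11.8 t 83.85 F [ 0.4 -0.7 -2.5] j [ 0.09  0.51  1.16 -0.    1.46 -1.87]
units xyz [-0.004  0.009  2.421] spin -0.02
```

>>> jog_arm([
  {"xyz":[0,0,0.3],"spin":0},
  {"xyz":[0,0,0.5],"spin":0},
  {"xyz":[0,0,0.5],"spin":0},
  {"xyz":[0,0,0.5],"spin":0},
  {"xyz":[0,0,0.4],"spin":0},
  {"xyz":[0,0,0.2],"spin":0},
  {"xyz":[0,0,0.04],"spin":0},
  {"xyz":[0,0,0],"spin":0},
  {"xyz":[0,0,0],"spin":0},
  {"xyz":[0,0,0],"spin":0},
])

```text
time: 85.1
tool_pos: [612.3, 133.4, 35.5]
tcp_rot: [-3.141, 0.002, -2.748]
contact_force: [-0.4, 0.3, -2.4]
grip_width: 11.9
finger_force: 29.9
```

>>> jog_arm([
  {"xyz":[0,0,0.03],"spin":0},
  {"xyz":[0,0,0],"spin":0},
  {"xyz":[0,0,0],"spin":0},
  {"xyz":[0,0,0],"spin":0},
  {"xyz":[0,0,0],"spin":0},
  {"xyz":[0,0,0],"spin":0},
  {"xyz":[0,0,0],"spin":0},
  {"xyz":[0,0,0],"spin":0},
  {"xyz":[0,0,0],"spin":0},
  {"xyz":[0,0,0],"spin":0},
])

```text
time: 86.35
tool_pos: [611.8, 133.3, 32.1]
tcp_rot: [-3.141, 0.0, -2.748]
contact_force: [-0.2, 0.4, -1.8]
grip_width: 11.8
finger_force: 29.9
```

>>> jog_arm([
  {"xyz":[0,0,0.03],"spin":0},
  {"xyz":[0,0,0],"spin":0},
  {"xyz":[0,0,0],"spin":0},
  {"xyz":[0,0,0],"spin":0},
  {"xyz":[0,0,0],"spin":0},
  {"xyz":[0,0,0],"spin":0},
  {"xyz":[0,0,0],"spin":0},
  {"xyz":[0,0,0],"spin":0},
  {"xyz":[0,0,0],"spin":0},
  {"xyz":[0,0,0],"spin":0},
])

```text
time: 87.6
tool_pos: [611.9, 133.7, 31.3]
tcp_rot: [-3.141, 0.001, -2.748]
contact_force: [-4.2, 0.3, 8.4]
grip_width: 11.6
finger_force: 30.0
```

>>> jog_arm([
  {"xyz":[0,0,0.02],"spin":0},
  {"xyz":[0,0,0],"spin":0},
  {"xyz":[0,0,0],"spin":0},
  {"xyz":[0,0,0],"spin":0},
  {"xyz":[0,0,0],"spin":0},
  {"xyz":[0,0,0],"spin":0},
  {"xyz":[0,0,0],"spin":0},
  {"xyz":[0,0,0],"spin":0},
  {"xyz":[0,0,0],"spin":0},
  {"xyz":[0,0,0],"spin":0},
])

```text
time: 88.85
tool_pos: [611.9, 133.9, 31.1]
tcp_rot: [-3.141, 0.002, -2.748]
contact_force: [-7.6, 1.4, 18.0]
grip_width: 11.8
finger_force: 30.0
```

>>> jog_arm([
  {"xyz":[0,0,-0.02],"spin":0},
  {"xyz":[0,0,0],"spin":0},
  {"xyz":[0,0,0],"spin":0},
  {"xyz":[0,0,0],"spin":0},
  {"xyz":[0,0,0],"spin":0},
  {"xyz":[0,0,-0.1],"spin":0},
  {"xyz":[0,0,-0.4],"spin":0},
  {"xyz":[0,0,-0.6],"spin":0},
  {"xyz":[0,0,-0.7],"spin":0},
  {"xyz":[0,0,-0.6],"spin":0},
], gripper=60)

```text
time: 90.1
tool_pos: [611.9, 133.3, 224.7]
tcp_rot: [-3.141, 0.002, -2.748]
contact_force: [1.2, -0.3, -0.6]
grip_width: 55.3
finger_force: 0.0
```

>>> jog_arm([
  {"xyz":[0,0,-0.5],"spin":1},
  {"xyz":[0,0,0],"spin":1},
  {"xyz":[0,0,0],"spin":1},
  {"xyz":[0,0,0],"spin":1},
  {"xyz":[0,0,0],"spin":1},
  {"xyz":[0,0,0],"spin":1},
  {"xyz":[0,0,0],"spin":1},
  {"xyz":[0,0,0],"spin":1},
  {"xyz":[0,0,0],"spin":1},
  {"xyz":[0,0,0],"spin":1},
])

```text
time: 91.35
tool_pos: [611.6, 133.3, 262.3]
tcp_rot: [3.141, 0.0, 2.532]
contact_force: [0.6, 0.0, 0.2]
grip_width: 54.9
finger_force: 0.0
```

```bash
python3 snap.py w12; python3 chk.py w12; python3 go.py 509 283 200 2.537
```

```text
[611.6 133.3 262.3] [3.141 0.    2.532] [ 0.09  0.5   1.1  -0.    1.54 -0.87] 91.35
bar [369   0  13  79 756] (523.7, 272.2) [11.6 79.6] -0.588
bar [ 581    0   59  138 4217] (707.9, 502.4) [ 52.7 179.1] -0.106
bar [ 219    6   23  112 1267] (449.0, 122.3) [ 14. 118.] -0.562
bar [487  82  35  24 562] (655.8, 364.4) [25.2 37.7] 1.267
bar [277 148  83  53 800] (612.0, 133.2) [ 13.4 118.7] 0.405
bar [  73  155   47   33 1038] (452.5, -91.3) [40.4 52.3] 0.945
bar [140 157  48  68 339] (516.8, -42.5) [  5.1 112.8] -1.283
rod [380   0  10  79 456] (525.5, 296.7) [ 7.5 91.6] -0.612
at [611.7 133.3 262.3] yaw 2.528 rp [3.141e+00 1.000e-03] w 55.2 t 91.4 F [ 0.1 -0.4 -0.5] j [ 0.09  0.5   1.1  -0.    1.54 -0.86]
units xyz [2.127 0.79  0.778] spin -0.09
```

B is back, upright and empty. On to C.

>>> jog_arm([
  {"xyz":[0.4,0.15,0],"spin":-0.1},
  {"xyz":[0.4,0.15,0],"spin":0},
  {"xyz":[0.3,0.15,0],"spin":0},
  {"xyz":[0,0,0],"spin":0},
  {"xyz":[0,0,0],"spin":0},
  {"xyz":[0,0,0],"spin":0},
  {"xyz":[0,0,0],"spin":0},
  {"xyz":[0,0,0],"spin":0},
  {"xyz":[0,0,0],"spin":0},
  {"xyz":[0,0,0],"spin":0},
])

```text
time: 92.65
tool_pos: [559.5, 212.7, 261.7]
tcp_rot: [-3.141, -0.0, 2.545]
contact_force: [1.0, 0.4, 0.9]
grip_width: 55.0
finger_force: 0.0
```

```bash
python3 snap.py w13; python3 chk.py w13; python3 go.py 509 283 24 2.537
```

```text
[559.5 212.7 261.7] [-3.141 -0.     2.545] [ 0.24  0.45  1.19 -0.    1.5  -0.74] 92.65
bar [ 542   34   85  119 5571] (659.2, 518.6) [ 60.5 154.3] 0.061
bar [452  42  57  25 646] (548.2, 440.4) [20.3 62. ] 1.158
bar [338  51  13 106 932] (508.9, 283.0) [ 12.4 118.5] -0.587
bar [ 195   90   24   99 1123] (449.5, 122.5) [ 14.9 117.6] -0.561
rod [352  63   9  84 526] (518.9, 300.7) [  8.6 108. ] -0.608
at [559.5 212.8 261.7] yaw 2.545 rp [-3.142  0.   ] w 54.9 t 92.7 F [-0.6  0.5 -0.3] j [ 0.24  0.45  1.19 -0.    1.5  -0.74]
units xyz [1.015 0.372 2.971] spin 0.08
```

>>> jog_arm([
  {"xyz":[0.35,0.12,0],"spin":0},
  {"xyz":[0.4,0.15,0.2],"spin":0},
  {"xyz":[0.26,0.1,0.5],"spin":0},
  {"xyz":[0,0,0.6],"spin":0},
  {"xyz":[0,0,0.6],"spin":0},
  {"xyz":[0,0,0.4],"spin":0},
  {"xyz":[0,0,0],"spin":0},
  {"xyz":[0,0,0],"spin":0},
  {"xyz":[0,0,0],"spin":0},
  {"xyz":[0,0,0],"spin":0},
])

```text
time: 93.95
tool_pos: [509.9, 282.9, 79.0]
tcp_rot: [3.14, 0.001, 2.545]
contact_force: [0.3, -0.0, 1.2]
grip_width: 54.9
finger_force: 0.0
```

```bash
python3 go.py 509 283 23 2.541
```

```text
at [509.9 282.9  79. ] yaw 2.545 rp [3.14e+00 1.00e-03] w 54.9 t 93.95 F [ 0.3 -0.   1.2] j [ 0.38  0.56  1.52 -0.    1.06 -0.6 ]
units xyz [ 0.011 -0.006  0.699] spin 0.04
```

>>> jog_arm([
  {"xyz":[0.01,0,0.3],"spin":0},
  {"xyz":[0,0,0.25],"spin":0},
  {"xyz":[0,0,0.13],"spin":0},
  {"xyz":[0,0,0],"spin":0},
  {"xyz":[0,0,0],"spin":0},
  {"xyz":[0,0,0],"spin":0},
  {"xyz":[0,0,0],"spin":0},
  {"xyz":[0,0,0],"spin":0},
  {"xyz":[0,0,0],"spin":0},
  {"xyz":[0,0,0],"spin":0},
])

```text
time: 95.2
tool_pos: [508.6, 283.1, 23.3]
tcp_rot: [-3.142, 0.0, 2.545]
contact_force: [0.0, 0.2, 0.4]
grip_width: 55.3
finger_force: 0.0
```

>>> jog_arm([
  {"xyz":[0,0,0],"spin":0},
  {"xyz":[0,0,0],"spin":0},
  {"xyz":[0,0,0],"spin":0},
  {"xyz":[0,0,0],"spin":0},
  {"xyz":[0,0,0],"spin":0},
  {"xyz":[0,0,0],"spin":0},
  {"xyz":[0,0,0],"spin":0},
  {"xyz":[0,0,0],"spin":0},
  {"xyz":[0,0,0],"spin":0},
  {"xyz":[0,0,0],"spin":0},
], gripper=0)

```text
time: 96.45
tool_pos: [508.5, 283.1, 23.2]
tcp_rot: [-3.141, -0.0, 2.545]
contact_force: [-0.4, -0.0, -1.4]
grip_width: 12.3
finger_force: 30.0
```

>>> jog_arm([
  {"xyz":[0,0,-0.1],"spin":0},
  {"xyz":[0,0,-0.2],"spin":0},
  {"xyz":[0,0,-0.3],"spin":0},
  {"xyz":[0,0,-0.4],"spin":0},
  {"xyz":[0,0,-0.4],"spin":0},
  {"xyz":[0,0,-0.4],"spin":0},
  {"xyz":[0,0,-0.4],"spin":0},
  {"xyz":[0,0,-0.2],"spin":0},
  {"xyz":[0,0,-0.1],"spin":0},
  {"xyz":[0,0,0],"spin":0},
])

```text
time: 97.7
tool_pos: [508.6, 283.1, 223.9]
tcp_rot: [3.141, 0.001, 2.545]
contact_force: [0.6, 0.0, -1.7]
grip_width: 11.8
finger_force: 30.0
```

>>> jog_arm([
  {"xyz":[0,0,0],"spin":0.3},
  {"xyz":[0,0,0],"spin":0.7},
  {"xyz":[0,0,0],"spin":1},
  {"xyz":[0,0,0],"spin":1},
  {"xyz":[0,0,0],"spin":1},
  {"xyz":[0,0,0],"spin":1},
  {"xyz":[0,0,0],"spin":1},
  {"xyz":[0,0,0],"spin":0.6},
  {"xyz":[0,0,0],"spin":0.2},
  {"xyz":[0,0,0],"spin":0},
])

```text
time: 98.95
tool_pos: [508.4, 283.0, 222.8]
tcp_rot: [-3.141, 0.0, 1.865]
contact_force: [0.2, 0.6, -1.1]
grip_width: 11.6
finger_force: 30.0
```

```bash
python3 bx.py 40 0 130 42.5
```

```text
bar in box x,y,zlid 174.5 532.6 130.3 yaw err 0.002 w 11.6 t 98.95 F [ 0.2  0.6 -1.1]
units [-6.654 -1.696  0.007] spin 0.02
```

>>> jog_arm([
  {"xyz":[-0.1,-0.03,0],"spin":0},
  {"xyz":[-0.2,-0.06,0],"spin":0},
  {"xyz":[-0.3,-0.09,0],"spin":0},
  {"xyz":[-0.4,-0.11,0],"spin":0},
  {"xyz":[-0.46,-0.11,0],"spin":0},
  {"xyz":[-0.46,-0.11,0],"spin":0},
  {"xyz":[-0.46,-0.11,0],"spin":0},
  {"xyz":[-0.46,-0.11,0],"spin":0},
  {"xyz":[-0.46,-0.11,0],"spin":0},
  {"xyz":[-0.46,-0.11,0],"spin":0},
])

```text
time: 100.2
tool_pos: [522.5, -29.1, 223.6]
tcp_rot: [3.141, 0.001, 1.864]
contact_force: [-0.0, -0.1, -1.6]
grip_width: 12.1
finger_force: 30.0
```

>>> jog_arm([
  {"xyz":[-0.46,-0.11,0],"spin":0},
  {"xyz":[-0.46,-0.11,0],"spin":0},
  {"xyz":[-0.46,-0.11,0],"spin":0},
  {"xyz":[-0.46,-0.11,0],"spin":0},
  {"xyz":[-0.4,-0.11,0],"spin":0},
  {"xyz":[-0.3,-0.1,0],"spin":0},
  {"xyz":[-0.2,-0.09,0],"spin":0},
  {"xyz":[-0.1,-0.06,0],"spin":0},
  {"xyz":[0,0,0],"spin":0},
  {"xyz":[0,0,0],"spin":0},
])

```text
time: 101.45
tool_pos: [527.7, -262.0, 223.5]
tcp_rot: [3.141, -0.0, 1.866]
contact_force: [0.6, -0.5, -1.5]
grip_width: 11.8
finger_force: 30.0
```

```bash
python3 bx.py 27.8 0 67 42.5
```

```text
bar in box x,y,zlid 36.0 5.1 131.0 yaw err 0.003 w 11.8 t 101.45 F [ 0.6 -0.5 -1.5]
units [-0.064 -0.103  0.799] spin 0.03
```

>>> jog_arm([
  {"xyz":[-0.06,0,0.15],"spin":0},
  {"xyz":[0,0,0.25],"spin":0},
  {"xyz":[0,0,0.25],"spin":0},
  {"xyz":[0,-0.05,0.12],"spin":0},
  {"xyz":[0,-0.05,0.04],"spin":0},
  {"xyz":[0,0,0],"spin":0},
  {"xyz":[0,0,0],"spin":0},
  {"xyz":[0,0,0],"spin":0},
  {"xyz":[0,0,0],"spin":0},
  {"xyz":[0,0,0],"spin":0},
])

```text
time: 102.7
tool_pos: [521.4, -269.7, 158.6]
tcp_rot: [3.141, 0.0, 1.865]
contact_force: [-0.9, 0.1, -0.5]
grip_width: 11.6
finger_force: 30.0
```

```bash
python3 bx.py 23 0 65 42.5
```

```text
bar in box x,y,zlid 27.8 -0.4 66.1 yaw err 0.002 w 11.6 t 102.7 F [-0.9  0.1 -0.5]
units [ 0.006 -0.06   0.014] spin 0.02
```

>>> jog_arm([
  {"xyz":[0,-0.05,0],"spin":0},
  {"xyz":[0,-0.04,0],"spin":0},
  {"xyz":[0,-0.04,-0.04],"spin":0},
  {"xyz":[0,-0.04,-0.03],"spin":0},
  {"xyz":[0,-0.05,-0.03],"spin":0},
  {"xyz":[0,-0.05,-0.03],"spin":0},
  {"xyz":[0,-0.05,-0.01],"spin":0},
  {"xyz":[0,-0.05,-0.01],"spin":0},
  {"xyz":[0,-0.05,0],"spin":0},
  {"xyz":[0,-0.05,0.01],"spin":0},
])

```text
time: 103.95
tool_pos: [490.3, -279.7, 173.7]
tcp_rot: [3.13, 0.005, 1.865]
contact_force: [9.6, 10.0, 15.7]
grip_width: 15.3
finger_force: 30.0
```

>>> jog_arm([
  {"xyz":[0,0,0.01],"spin":0},
  {"xyz":[0,0,0],"spin":0},
  {"xyz":[0,0.05,0.02],"spin":0},
  {"xyz":[0,0.05,0.03],"spin":0},
  {"xyz":[0,0.05,0.03],"spin":0},
  {"xyz":[0,0.03,0.02],"spin":0},
  {"xyz":[0,0,0],"spin":0},
  {"xyz":[0,0,0],"spin":0},
  {"xyz":[0,0,0],"spin":0},
  {"xyz":[0,0,0],"spin":0},
])

```text
time: 105.2
tool_pos: [499.0, -276.5, 161.0]
tcp_rot: [-3.142, 0.0, 1.865]
contact_force: [-0.0, 0.4, -2.0]
grip_width: 15.0
finger_force: 30.0
```

```bash
python3 bx.py 2 0 74 42.5; python3 asc.py side 258 324 284 340 | cut -c1-66 | awk 'NR%4==1'
```

```text
bar in box x,y,zlid 4.4 -0.5 68.5 yaw err 0.002 w 15.0 t 105.2 F [-0.   0.4 -2. ]
units [ 0.007 -0.03  -0.069] spin 0.02
rrrrrrrrrrr#B#...........###########.......#BBBBBBBBB.............
rrrrrrrrrrrrrOOO.........###########....BBBBBBBBBBBBBBBB..........
rrrrrrrrrrrrrrOOOO.......#BBB########BBBBBBBBBBBBBBBBBBBBB........
rrrrrrrrrrrrrrrrrOOO.BBBBBBBBBBB#######BBBBBBBBBBBBBBBBBBBBB#.....
rrrrrrrrrrrrrrrrrrrOOO.BBBBBBBBBBB########BBBBBBBBBBBBBBBBBBBBB#..
rrrrrrrrrrrrrrrrrrrrrOOO#BBBBBBBBBBB###BBBBBBBBBBBBBBBBBBBBBBBBBBB
rrrrrrrrrrrrrrrrrrrrrrrOOO#BBBBBBBBBBBBBBBBBBBBBBBBBBBBBBBBBBBBBBB
rrrrrrrrrrrrrrrrrrrrrrrrOOOOOBBBBBBBBBBBBBBBBBBBBBBBBBBBBBBBBBBBBB
rrrrrrrrrrrrrrrrrrrrrrrrrrrOOOrBBBBBBBBBBBBBBBBBBBBBBBBBBBBBBBBBBB
rrrrrrrrrrrrrrrrrrrrrrrrrrrrrOOOrBBBBBBBBBBBBBBBBBBBBBBBBBBBBBBBBB
rrrrrrrrrrrrrrrrrrrrrrrrrrrrrrrOOOO#BBBBBBBBBBBBBBBBBBBBBBBBBBB?rr
rrrrrrrrrrrrrrrrrrrrrrrrrrrrrrrrrOOO#BBBBBBBBBBBBBBBBBBBBB?rrrrrrr
rrrrrrrrrrrrrrrrrrrrrrrrrrrrrrrrrrrr#BBBBBBBBB#?rr#BB?rrrrrrrrrrrr
OrrrrrrrrrrrrrrrrrrrrrrrrrrrrrrrrrrrrOyy##yyyyyyOrrrrrrrrrrrrrrrrr
```

>>> jog_arm([
  {"xyz":[0,0.03,0],"spin":0},
  {"xyz":[0,0.03,0],"spin":0},
  {"xyz":[0,0.01,0],"spin":0},
  {"xyz":[0,0,0],"spin":0},
  {"xyz":[0,0,0],"spin":0},
  {"xyz":[0,0,0],"spin":0},
  {"xyz":[0,0,0],"spin":0},
  {"xyz":[0,0,0],"spin":0},
  {"xyz":[0,0,0],"spin":0},
  {"xyz":[0,0,0],"spin":0},
])

```text
time: 106.5
tool_pos: [504.5, -274.8, 160.9]
tcp_rot: [3.142, 0.0, 1.865]
contact_force: [0.4, -0.2, -2.5]
grip_width: 14.7
finger_force: 30.0
```

```bash
python3 bx.py 2 0 74 42.5; python3 asc.py side 258 324 284 340 | cut -c1-66 | awk 'NR%4==1'
```

```text
bar in box x,y,zlid 10.1 -0.5 68.4 yaw err 0.002 w 14.7 t 106.5 F [ 0.4 -0.2 -2.5]
units [ 0.006 -0.101 -0.07 ] spin 0.02
rrrrrrrrrrrrr?BB###.........###########.......#BBBBBBBBB#.........
rrrrrrrrrrrrrOyyy###........############...BBBBBBBBBBBBBBBB.......
rrrrrrrrrrrrrrOyyyy#BBBB.....#BBB########BBBBBBBBBBBBBBBBBBBBB....
rrrrrrrrrrrrrrrrOOyyy#BBBBBBBBBBBBBB#######BBBBBBBBBBBBBBBBBBBBB#.
rrrrrrrrrrrrrrrrrrOOyyy.BBBBBBBBBBBBBB#######BBBBBBBBBBBBBBBBBBBBB
rrrrrrrrrrrrrrrrrrrrrOyyyy#BBBBBBBBBBBBBBBBBBBBBBBBBBBBBBBBBBBBBBB
rrrrrrrrrrrrrrrrrrrrrrrOyyyy#BBBBBBBBBBBBBBBBBBBBBBBBBBBBBBBBBBBBB
rrrrrrrrrrrrrrrrrrrrrrrrrOyyyy#BBBBBBBBBBBBBBBBBBBBBBBBBBBBBBBBBBB
rrrrrrrrrrrrrrrrrrrrrrrrrrrOyyyy#BBBBBBBBBBBBBBBBBBBBBBBBBBBBBBBBB
rrrrrrrrrrrrrrrrrrrrrrrrrrrrrOyyyy#BBBBBBBBBBBBBBBBBBBBBBBBBBBBBBB
rrrrrrrrrrrrrrrrrrrrrrrrrrrrrrrOyyyyy#BBBBBBBBBBBBBBBBBBBBBBBBBBB?
rrrrrrrrrrrrrrrrrrrrrrrrrrrrrrrrrOyyyy#BBBBBBBBBBBBBBBBBBBB??rrrrr
rrrrrrrrrrrrrrrrrrrrrrrrrrrrrrrrrrrOyyyy#BBBBBBB?rrrrr??rrrrrrrrrr
OrrrrrrrrrrrrrrrrrrrrrrrrrrrrrrrrrrrrOyyyyyyyyyyOrrrrrrrrrrrrrrrrr
```

Dropped. Right the tray on the wall and return it.

>>> jog_arm([
  {"xyz":[0,0.02,-0.2],"spin":0},
  {"xyz":[0,0,-0.35],"spin":0},
  {"xyz":[0,0,-0.3],"spin":0},
  {"xyz":[0,-0.3,0],"spin":0},
  {"xyz":[0,-0.5,0],"spin":0},
  {"xyz":[0,-0.5,0],"spin":0},
  {"xyz":[0,-0.4,0],"spin":0},
  {"xyz":[0,-0.2,0],"spin":0},
  {"xyz":[0,0,0],"spin":0},
  {"xyz":[0,0,0],"spin":0},
])

```text
time: 107.8
tool_pos: [361.4, -318.3, 229.0]
tcp_rot: [3.141, 0.0, 1.865]
contact_force: [0.1, 0.5, -1.4]
grip_width: 14.9
finger_force: 30.0
```

>>> jog_arm([
  {"xyz":[0,0,0.2],"spin":0},
  {"xyz":[0,0,0.4],"spin":0},
  {"xyz":[0,0,0.4],"spin":0},
  {"xyz":[0,0,0.35],"spin":0},
  {"xyz":[0,0,0.12],"spin":0},
  {"xyz":[0,0,0],"spin":0},
  {"xyz":[0,0,0],"spin":0},
  {"xyz":[0,0,0],"spin":0},
  {"xyz":[0,0,0],"spin":0},
  {"xyz":[0,0,0],"spin":0},
])

```text
time: 109.05
tool_pos: [360.6, -318.5, 111.6]
tcp_rot: [3.141, 0.001, 1.865]
contact_force: [0.2, 0.2, -1.4]
grip_width: 14.8
finger_force: 30.0
```

>>> jog_arm([
  {"xyz":[0,0.2,0],"spin":0},
  {"xyz":[0,0.1,0],"spin":0},
  {"xyz":[0,0.04,-0.06],"spin":0},
  {"xyz":[0,0.04,-0.06],"spin":0},
  {"xyz":[0,0.05,-0.06],"spin":0},
  {"xyz":[0,0.05,-0.05],"spin":0},
  {"xyz":[0,0.05,-0.05],"spin":0},
  {"xyz":[0,0,0],"spin":0},
  {"xyz":[0,0,0],"spin":0},
  {"xyz":[0,0,0],"spin":0},
])

```text
time: 110.3
tool_pos: [401.0, -306.1, 133.6]
tcp_rot: [-3.141, -0.0, 1.865]
contact_force: [0.1, 0.5, -2.2]
grip_width: 11.8
finger_force: 30.0
```

>>> jog_arm([
  {"xyz":[0,-0.1,-0.3],"spin":0},
  {"xyz":[0,0,-0.5],"spin":0},
  {"xyz":[0,0,-0.45],"spin":0},
  {"xyz":[0,0,0],"spin":0},
  {"xyz":[0,0,0],"spin":0},
  {"xyz":[0,0,0],"spin":0},
  {"xyz":[0,0,0],"spin":0},
  {"xyz":[0,0,0],"spin":0},
  {"xyz":[0,0,0],"spin":0},
  {"xyz":[0,0,0],"spin":0},
])

```text
time: 111.55
tool_pos: [393.5, -308.4, 233.7]
tcp_rot: [3.142, 0.0, 1.865]
contact_force: [-0.0, 0.2, -1.1]
grip_width: 11.5
finger_force: 30.0
```

```bash
python3 go.py 508.7 283 228 2.545
```

```text
at [ 393.5 -308.4  233.7] yaw 1.865 rp [3.142 0.   ] w 11.5 t 111.55 F [-0.   0.2 -1.1] j [-0.82  0.27  1.53 -0.    1.34 -1.11]
units xyz [6.658 3.521 0.071] spin -6.8
```

>>> jog_arm([
  {"xyz":[0.2,0.1,0],"spin":0},
  {"xyz":[0.4,0.2,0],"spin":0},
  {"xyz":[0.55,0.3,0],"spin":0},
  {"xyz":[0.55,0.3,0],"spin":0},
  {"xyz":[0.55,0.3,0],"spin":0},
  {"xyz":[0.55,0.3,0],"spin":0},
  {"xyz":[0.55,0.3,0],"spin":0},
  {"xyz":[0.55,0.3,0],"spin":0},
  {"xyz":[0.55,0.3,0],"spin":0},
  {"xyz":[0.55,0.3,0],"spin":0},
])

```text
time: 112.8
tool_pos: [483.6, 139.6, 233.9]
tcp_rot: [3.141, -0.0, 1.865]
contact_force: [0.5, -1.0, -1.3]
grip_width: 11.2
finger_force: 30.0
```

>>> jog_arm([
  {"xyz":[0.55,0.3,0],"spin":0},
  {"xyz":[0.55,0.3,0],"spin":0},
  {"xyz":[0.4,0.16,0],"spin":0},
  {"xyz":[0.16,0.06,0],"spin":0},
  {"xyz":[0,0,0],"spin":-1},
  {"xyz":[0,0,0],"spin":-1},
  {"xyz":[0,0,0],"spin":-1},
  {"xyz":[0,0,0],"spin":-1},
  {"xyz":[0,0,0],"spin":-1},
  {"xyz":[0,0,0],"spin":-1},
])

```text
time: 114.05
tool_pos: [508.0, 282.6, 233.9]
tcp_rot: [-3.141, 0.0, 2.468]
contact_force: [0.2, -0.6, -2.1]
grip_width: 11.5
finger_force: 30.0
```

```bash
python3 go.py 508.7 283 36 2.545; python3 snap.py w14; python3 chk.py w14
```

```text
at [508.  282.6 233.9] yaw 2.468 rp [-3.141  0.   ] w 11.5 t 114.05 F [ 0.2 -0.6 -2.1] j [ 0.38  0.42  1.3  -0.    1.42 -0.52]
units xyz [-0.003  0.01   2.473] spin -0.77
[508.  282.6 233.9] [-3.141  0.     2.468] [ 0.38  0.42  1.3  -0.    1.42 -0.52] 114.05
bar [ 524   97   89   92 3437] (655.7, 526.1) [ 35.8 151.6] 0.076
bar [ 305  136   26   89 2127] (510.7, 278.7) [ 28.2 104.6] -0.668
bar [170 174  22  51 571] (426.3, 137.8) [15.3 62. ] -0.582
```

>>> jog_arm([
  {"xyz":[0,0.01,0.2],"spin":-0.8},
  {"xyz":[0,0,0.5],"spin":0},
  {"xyz":[0,0,0.5],"spin":0},
  {"xyz":[0,0,0.5],"spin":0},
  {"xyz":[0,0,0.4],"spin":0},
  {"xyz":[0,0,0.25],"spin":0},
  {"xyz":[0,0,0.12],"spin":0},
  {"xyz":[0,0,0],"spin":0},
  {"xyz":[0,0,0],"spin":0},
  {"xyz":[0,0,0],"spin":0},
])

```text
time: 115.35
tool_pos: [509.7, 283.9, 37.0]
tcp_rot: [3.14, 0.001, 2.545]
contact_force: [-0.2, -0.1, -1.9]
grip_width: 12.1
finger_force: 30.0
```

>>> jog_arm([
  {"xyz":[0,0,0.04],"spin":0},
  {"xyz":[0,0,0],"spin":0},
  {"xyz":[0,0,0],"spin":0},
  {"xyz":[0,0,0],"spin":0},
  {"xyz":[0,0,0],"spin":0},
  {"xyz":[0,0,0],"spin":0},
  {"xyz":[0,0,0],"spin":0},
  {"xyz":[0,0,0],"spin":0},
  {"xyz":[0,0,0],"spin":0},
  {"xyz":[0,0,0],"spin":0},
])

```text
time: 116.6
tool_pos: [509.1, 283.7, 32.9]
tcp_rot: [-3.142, 0.0, 2.545]
contact_force: [-0.1, 0.2, -1.9]
grip_width: 12.0
finger_force: 30.0
```

>>> jog_arm([
  {"xyz":[0,0,0.03],"spin":0},
  {"xyz":[0,0,0],"spin":0},
  {"xyz":[0,0,0],"spin":0},
  {"xyz":[0,0,0],"spin":0},
  {"xyz":[0,0,0],"spin":0},
  {"xyz":[0,0,0],"spin":0},
  {"xyz":[0,0,0],"spin":0},
  {"xyz":[0,0,0],"spin":0},
  {"xyz":[0,0,0],"spin":0},
  {"xyz":[0,0,0],"spin":0},
])

```text
time: 117.85
tool_pos: [509.1, 283.7, 30.5]
tcp_rot: [-3.142, 0.0, 2.545]
contact_force: [1.4, -0.6, -1.1]
grip_width: 11.9
finger_force: 30.0
```

>>> jog_arm([
  {"xyz":[0,0,0.03],"spin":0},
  {"xyz":[0,0,0],"spin":0},
  {"xyz":[0,0,0],"spin":0},
  {"xyz":[0,0,0],"spin":0},
  {"xyz":[0,0,0],"spin":0},
  {"xyz":[0,0,0],"spin":0},
  {"xyz":[0,0,0],"spin":0},
  {"xyz":[0,0,0],"spin":0},
  {"xyz":[0,0,0],"spin":0},
  {"xyz":[0,0,0],"spin":0},
])

```text
time: 119.1
tool_pos: [509.7, 284.2, 28.8]
tcp_rot: [3.14, 0.001, 2.545]
contact_force: [-0.2, 2.3, 5.4]
grip_width: 11.9
finger_force: 30.0
```

Touchdown. Release, rise, and view the whole mat.

>>> jog_arm([
  {"xyz":[0,0,0],"spin":0},
  {"xyz":[0,0,0],"spin":0},
  {"xyz":[0,0,0],"spin":0},
  {"xyz":[0,0,0],"spin":0},
  {"xyz":[0,0,0],"spin":0},
  {"xyz":[0,0,-0.1],"spin":0},
  {"xyz":[0,0,-0.4],"spin":0},
  {"xyz":[0,0,-0.6],"spin":0},
  {"xyz":[0,0,-0.7],"spin":0},
  {"xyz":[0,0,-0.6],"spin":0},
], gripper=60)

```text
time: 120.35
tool_pos: [509.2, 283.7, 223.1]
tcp_rot: [3.14, 0.001, 2.545]
contact_force: [0.6, 0.3, -0.3]
grip_width: 55.1
finger_force: 0.0
```

>>> jog_arm([
  {"xyz":[-0.4,-0.3,-0.4],"spin":1},
  {"xyz":[-0.4,-0.3,-0.5],"spin":1},
  {"xyz":[-0.4,-0.3,-0.5],"spin":1},
  {"xyz":[-0.4,-0.3,-0.3],"spin":1},
  {"xyz":[-0.4,0,0],"spin":1},
  {"xyz":[-0.3,0,0],"spin":1},
  {"xyz":[0,0,0],"spin":0.8},
  {"xyz":[0,0,0],"spin":0},
  {"xyz":[0,0,0],"spin":0},
  {"xyz":[0,0,0],"spin":0},
])

```text
time: 121.6
tool_pos: [565.8, 79.4, 356.3]
tcp_rot: [3.141, 0.0, 1.866]
contact_force: [0.4, 0.1, -0.2]
grip_width: 54.9
finger_force: 0.0
```

```bash
python3 snap.py w15; python3 chk.py w15; cat > mat.py <<'E'
from h import *
# rectify scene view onto bench plane z=3, stay numeric: brightness classes every 12 mm with tray footprints
c=cal('scene'); im=bot.capture('scene'); g=cv2.cvtColor(im,cv2.COLOR_BGR2HSV)
foot={'a':(449.3,122.4,1.01),'b':(612,133.3,1.97),'c':(509,283.5,.973)}
for x in range(720,320,-10):
    r=''
    for y in range(420,10,-8):
        u,v=proj(c,[x,y,3]).round().astype(int); h,s,V=g[v,u]; ch=str(min(9,V//26)) if s<70 else ('B' if 100<h<125 else 'o')
        for n,(a,b,t) in foot.items():
            d=np.array([x-a,y-b]); lx=d@[np.cos(t),np.sin(t)]; ly=d@[-np.sin(t),np.cos(t)]
            if -36<lx<29 and abs(ly)<64: ch=n
        r+=ch
    print(x,r)
E
python3 mat.py
```

```text
[565.8  79.4 356.3] [3.141 0.    1.866] [ 0.01  0.37  1.06 -0.    1.71 -0.29] 121.6
bar [312   0  39  47 512] (527.2, 271.9) [12.3 75.3] -0.586
bar [   0   51   53  115 3709] (129.0, 22.5) [ 74. 165.] -1.542
bar [222  78  59  66 659] (448.7, 121.5) [ 13.8 117.9] -0.561
bar [468 104  45  63 607] (804.4, 194.2) [ 13.  115.8] -0.583
bar [319 130  78  15 612] (611.4, 133.6) [ 12.3 117.4] 0.393
rod [419 202  24  23 223] (783.5, 46.3) [25.6 51.4] 1.165
720 4346555555556666555555555556o665556666666656666665oo
710 4346555555556664335555555555666555555666666666666666
700 3436655555533333333554455444544454445445545454466666
690 3446666663334444333355666666666556656664456666666666
680 343665533233444433335666666666665654bb43446666666666
670 344665433222444443355666666666554bbbbbB3446666666666
660 434665443322344443556666666664bbbbbbbbb2444666666666
650 344666444354566666666666665666bbbbbbbbbB444566666666
640 4346666453334556666666666666665bbbbbbbbb444566666666
630 4336666443334556656656556666666bbbbbbbbb244466566666
620 33466666323345566555565566666665bbbbbbbbb44446566666
610 334666666233346665
[... 930 characters left out ...]
aaaaaaaBB12B5565
440 2666666666646BBBc1215566666666654aaaaaaaaaBB11156666
430 o3666666666566BB1125555556666665aaaaaaaaaBB112656665
420 oo66666666646661125655566666665aaaaaaaaaaB1124665666
410 oo6666666664666B24666556666666aaaaaaaaaaB11256665666
400 oo66666666446666666666666666566BaaaaaaaBB12366666666
390 6666566oooo346666666666666666666BBaaaaBB122566666666
380 6666666oooo2466666655556666666666BBBaaB1125666656666
370 6666666ooooo66666666555555656666666BBB11256666666666
360 66666666oooo666666665556656556666666B212266666656556
350 6666655665566666666555555555556666665B11666655555555
340 66666666666666666665555555555566666665B5666555555555
330 6666666666666666666555555555556666666666665555555555
```

```bash
python3 - <<'E'
from h import *
import pickle
c,o=pickle.load(open('w9.pkl','rb'))
for uv in [(395,226),(207,178),(245,0),(437,100),(418,150)]: print(uv,back(c,*uv,3)[:2].round(0))
im=cv2.imread('pics/w9.png').astype(int)
# profile of (blue-red) whiteness across bench/mat along world lines
def prof(p,q,n=44):
    r=''
    for t in np.linspace(0,1,n):
        P=np.array(p)*(1-t)+np.array(q)*t; u,v=proj(c,[*P,3]).round().astype(int)
        if 1<u<638 and 1<v<398: b=im[v-1:v+2,u-1:u+2].reshape(-1,3).mean(0); r+='%d '%(b[2]-b[0])
        else: r+='x '
    return r
print('x 560..780 y=70 ',prof((560,70),(780,70)));print('x y=190',prof((560,190),(780,190)));print('x y=230',prof((560,230),(780,230)))
print('y 140..-40 x=560',prof((560,140),(560,-40)));print('x=500 y 60..',prof((500,140),(500,-40)))
print('x 460..280 y=200',prof((460,200),(280,200)));print('y 240..420,x=600',prof((600,240),(600,420)))
E
```

```text
(395, 226) [707.  52.]
(207, 178) [360.  40.]
(245, 0) [361. 327.]
(437, 100) [696. 277.]
(418, 150) [696. 192.]
x 560..780 y=70  19 18 0 16 25 23 23 24 24 23 24 23 24 23 23 21 17 14 14 14 13 17 16 15 15 18 16 24 25 26 28 28 27 23 28 28 28 29 33 46 39 34 26 22 
x y=190 15 19 24 23 22 13 11 11 10 9 10 11 12 13 16 14 14 17 14 17 16 15 14 17 16 13 14 27 27 24 28 29 29 28 26 26 21 21 20 22 28 31 38 56 
x y=230 20 20 20 26 31 30 30 30 31 31 31 31 31 30 31 30 30 31 31 31 30 30 31 30 29 30 31 30 28 27 29 28 28 28 28 28 27 34 47 48 48 45 43 40 
y 140..-40 x=560 -35 -41 64 78 73 125 30 -54 -55 -49 -53 -49 -5 20 21 19 19 20 17 14 14 16 18 29 28 29 30 30 30 30 29 29 30 30 29 29 29 30 30 30 29 29 29 29 
x=500 y 60.. 31 31 31 31 20 -54 -68 -59 -14 122 142 8 -65 -57 -28 -51 -52 -21 14 20 24 24 23 21 21 22 27 29 30 30 30 29 30 30 30 30 28 27 25 26 21 18 11 12 
x 460..280 y=200 30 31 31 31 31 30 30 30 30 29 29 29 28 29 30 31 30 30 30 30 30 31 31 31 31 29 28 28 27 27 28 28 28 28 28 28 28 28 28 28 29 29 29 28 
y 240..420,x=600 31 31 31 32 31 31 30 31 31 31 31 30 31 24 16 15 16 16 14 15 17 12 13 13 13 15 11 13 14 12 11 13 12 9 12 17 28 29 x x x x x x
```

All trays lie within the mat (x 360–698, y 45–385). One last check for stray rods, then hand in.

```bash
python3 - <<'E'
from h import *
for n in ('scene','side'):
    c=cal(n); h=cv2.cvtColor(bot.capture(n),cv2.COLOR_BGR2HSV)
    m=((h[...,0]>5)&(h[...,0]<16)&(h[...,1]>190)&(h[...,2]>110)).astype('uint8')
    k,l,s,ct=cv2.connectedComponentsWithStats(m)
    for i in range(1,k):
        if s[i,4]>12: print(n,s[i],back(c,*ct[i],10)[:2].round())
s=cal('side'); h=cv2.cvtColor(bot.capture('side'),cv2.COLOR_BGR2HSV)
for nm,p in dict(A=(449,122),B=(611.5,133.5),C=(509,283.5)).items():
    u,v=proj(s,[*p,66]).round().astype(int); print(nm,'bar px',u,v,h[v-1:v+2,u-1:u+2].reshape(-1,3).mean(0).round())
E
python3 asc.py scene 290 335 145 185 | awk 'NR%2'
```

```text
scene [279 128  18  18  20] [ 381. -298.]
A bar px 257 220 [94. 11. 53.]
B bar px 321 212 [94. 13. 47.]
C bar px 277 185 [101.  11.  52.]
yyyyyyyyyy...................................
yyyyyyyyyy...................................
yyyyyyyyyy...####............................
yyyyyyyyy...#########........................
yyyyyyy..##############..#...................
yyyyy.###.#####......#rrr##..##..............
yyy..####.#.........#rr###...?....####.......
y...####..........########rr.........######..
..####...#......##########O...........#######
#####..........#############...........######
####..........##############............#####
####..........####?#########............#####
####...........###########..............#####
.####...............##.................######
#..###................................######.
########............................######..#
############.....................#####.#..###
################.#.........############.####.
#############.#######################..###...
##################...##############..####....
```

```bash
python3 -c "
from plant import bot
print(bot.close_job())"
```

```text
the job is handed in; nothing more can be done
None
```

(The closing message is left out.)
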